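# Put the riveting hammer away in its ring stand

## Robot

A 6-joint arm with a two-finger parallel gripper is mounted at the origin on a cart in front of the work surface, level with it; the furniture and walls round the work are solid. World frame = base frame: x ahead of the robot, y to its left, z up, the work surface at z = 0. Lengths are in mm, angles in rad, forces in N, time in s.
With the tool pointing down it reaches from about 350 to 975 mm from the base axis. Payload 4.9 kg.
Tool frame: the origin (TCP) lies on the mounting face of the last link; the fingertips stand 173 mm ahead of it and the grasp point (between the pads) lies 155 mm ahead of it; y points along the fingers, x is the direction in which the jaws open and shut, and the axes are right-handed (so a half turn about y gives the same grasp; the last joint's range is limited). The gripper opens to 85 mm and grips with 20 to 120 N. Pads are 22 mm wide; open, the fingers measure 114 mm over their backs; the gripper's body (76 mm by 85 mm) begins 54 mm behind the grasp point. The pads swing forward as they close: fully open they stand 13 mm farther back than shut.
Start: joints at [1.224, 0.053, 1.613, -0, 1.476, -0.119], TCP at [141.138, 608.838, 404.704] pointing down, gripper open.
Joint ranges: [-3.01, 3.01], [-1.01, 2.22], [0.06, 2.58], [-1.02, 4.17], [0.09, 2.62], [-3.14, 3.14]. Speed limits (rad/s): [2.57, 2.57, 3.14, 3.14, 3.14, 3.14].

## Interface

Orientations are given as a unit quaternion [w, x, y, z].
In Python, from cell import telemetry, get_image, robot gives the robot as it stands.
- The arm moves only by the tool servo_tool, never from a script. Its argument "motion" is a list of rows, each an object of numbers: "tx", "ty", "tz": the shift along the tool's x, y, z in cm; "roll": the turn about the tool's y in degrees; "gripper": the finger opening in cm, from 0 to 8.54. In form: [{"tx": .., "ty": .., "tz": .., "roll": .., "gripper": ..}, ...]. A call has 1 to 10 rows; each row is the pose to reach, as a shift and turn from the pose commanded when the call began, along the tool's axes at that moment; what a row does not reach only later rows make up. A row lasts 1/12 s, in which the tool goes at most 41.7 mm and 7.16 degrees, less where a joint would pass 70% of its speed; a pose out of reach is approached as far as the arm can. A call with a gripper value outside its range is refused whole. The fingers move at their own pace and stop on an object; "grip_force" is the grip in N (left out, the last holds). Time passes only in rows, so rows that repeat a pose let the fingers close. It gives the time, the measured TCP pose, the force and the opening at its end, in the units of the state.
- telemetry.read_state(): the state, without advancing time (a new reading comes with each control period).
- get_image(name): name is "scene" or "side" or "wrist"; returns a dict with "image" (420x560x3 uint8, red, green, blue), "fx", "fy", "cx", "cy" (pixels), "R" (3x3) and "t" (3): a world point X has camera coordinates R X + t; the wrist camera has in their place "hand_eye" (4x4, takes a point from camera to tool coordinates, whose origin is the TCP and whose axes are the tool frame's). Camera axes: x right, y down, z forward; pixel columns grow to the right and rows downward; lengths in mm; the calibration is good to about 2 mm. A picture is of the moment at which its call begins: read the wrist's pose just before it. There is no depth.
- robot.hand_in(): hands the job in, once; it reports no verdict.
The state is a dict: "time": time; "qpos": joint angles; "dq": joint speeds; "tau": joint torques, N m; "ee_pos": TCP position; "orientation": TCP orientation; "contact_force": force on the tool from outside, world axes, zero at the start; "moment": the same for the moment, N m; "finger_gap": finger opening in mm.
Only numpy, scipy, OpenCV 4.12 (cv2) and the standard library are available. Lean on these libraries where they do the work, as an engineer would, in place of code of your own. Each camera call takes 0.05 s, during which the arm holds its last target.

## Task

The riveting is finished: put the little hammer that lies across the steel bench block away in its ring stand. Turn it upright, feel for the ring with the handle, as its arm is not always clamped straight, and feed the handle down through it; push the swollen handle past the two spring plungers, then go on lowering it, without letting it fall, until the head has caught on the ring, and let go so that it hangs upright. Do not shift the spectacle frame front, the jar of screws or the tweezers.

Things in the scene. Friction and masses are not known exactly. Their poses are not given: they have to be found in the camera images.
- hammer: Small double-faced riveting hammer, 129 mm long, about 0.16 kg (varies), wooden handle, steel head. Origin: centre of the head. Own z: along the handle from butt to head (up when it hangs); own y: along the head, face to face; either way round will do. At the start its head lies level across the bench block, the handle slopes down 12 degrees off the block's end, roughly away from the robot.
- hammer_head (a point): Centre of the hammer's head (same axes as hammer), 31 mm above the bench at the start. The head is a round bar 18 mm in diameter and 50 mm long; its flat end faces, at y = -25 mm (17 mm across) and y = +25 mm (15 mm across), can be pinched. They overhang the long sides of the block by about 8 mm each.
- hammer_swell (a point): Thickest place of the handle, on its axis, 92 mm from the head's centre: 20 mm in diameter. Between it and the head the handle is a round neck 11 mm in diameter, from 56 mm to the head.
- hammer_butt (a point): Butt of the handle, on its axis, 120 mm from the head's centre: blunt, 13 mm across with a 2.5 mm rounded edge, widening smoothly to the swelling.
- stand: Heavy fixed stand: base plate 135 x 92 x 12 mm, from 44 mm before the origin to 92 mm behind it, post 16 mm in diameter at x = +72 mm, top 144 mm up. Origin on the bench below the ring's usual place; own x roughly away from the robot, y sideways, z up. On the post a 34 mm wide clamp holds a forked arm, 30 mm wide, with the ring in front. The arm is clamped firmly and does not give way.
- ring_nominal (a point): Where the centre of the ring's top face is when the arm is clamped straight, 136 mm above the bench (axes as stand). The height is true, but the arm may be swung up to 0.25 rad about the post to either side, so the ring stands up to 18 mm to the left or right (y) of this point. That swing is NOT measured: find the bore by touch or by eye. The ring's free sides are +y and -y.
- plunger_line (a point): The ring: steel, 35 mm outside, bore 24 mm, 15 mm high. At this height (7.5 mm below its top, nominal axis) two spring plungers with 8 mm balls reach into the bore from front and rear, tips 12 mm apart, 6 mm travel, 2.3 to 4.5 N each. The hammer's weight does not open them: push with 4 to 15 N till the swelling is past, then it runs free. The front sleeve and lock nut reach 36 mm from the ring's axis, 16 mm wide.
- hammer_seat (a point): Nominal place of the head's centre when the hammer hangs home: 9 mm above the ring's top (145 mm above the bench; the butt is then 25 mm above the bench). With the arm swung the true place lies as far to the side as the ring.
- block: Loose plain steel bench block, 62 mm long (own x), 34 mm wide (own y), 22 mm high, 0.5 kg; origin at the centre of its underside. The hammer's head lies across it about 19 mm from its centre towards +x.
- frame_front: Bystander: black spectacle frame front without temples, 44 x 136 x 11 mm, lying flat on the bench; origin at the centre of its underside, long side along its own y.
- jar_of_screws: Bystander: small clear jar with a lid, 38 mm in diameter, 38 mm high; origin at the centre of its underside.
- tweezers: Bystander: steel tweezers lying on the bench, 12 x 122 x 8 mm; origin at the centre of the underside, long side along its own y.

How it is judged:
By the outcome, as a careful person would: the job done as asked, in the order asked, and still so for the second after the job is handed in, with the robot touching nothing.
It also fails if it takes over 61 s, if anything falls off the work surface, if the arm or the gripper's body presses on something with over 40 N, if the wrist force passes 120 N, or if a joint passes its speed limit or range.

## Working session

There is one attempt and no reset: what is moved stays moved. The work goes in short steps, Python scripts to look and compute and a tool call to move; the robot and the scene stay as the last step left them, time stands still between calls to the robot, and variables do not carry over. Pictures are saved under pics/ and viewed, and the job is handed in when it is done.

Besides the shell and the picture viewer there is one more tool, called after "Emit:" by a JSON object that holds its "name" and its "arguments", one argument or row to a line. servo_tool: Moves the arm, as the interface text tells. Its arguments: {"type":"object","properties":{"motion":{"type":"array","items":{"type":"object","properties":{"tx":{"type":"number"},"ty":{"type":"number"},"tz":{"type":"number"},"roll":{"type":"number"},"gripper":{"type":"number"}}}},"grip_force":{"type":"number"}},"required":["motion"]}

```bash
ls; mkdir -p pics
cat > h.py <<'E'
import numpy as np, cv2, json
from cell import telemetry, get_image, robot
from scipy.spatial.transform import Rotation as Ro
def st(): return telemetry.read_state()
def Rm(s): 
    q=s['orientation']; return Ro.from_quat([q[1],q[2],q[3],q[0]]).as_matrix()
def show(s):
    print('t',round(s['time'],2),'p',np.round(s['ee_pos'],1),'F',np.round(s['contact_force'],1),'M',np.round(s['moment'],2),'gap',round(s['finger_gap'],1)); print(np.round(Rm(s),3).tolist(), np.round(s['qpos'],2))
def grab(name,fn):
    s=st(); g=get_image(name)
    cv2.imwrite('pics/'+fn+'.png',cv2.cvtColor(g['image'],cv2.COLOR_RGB2BGR))
    if name=='wrist':
        H=np.array(g['hand_eye']); T=np.eye(4);T[:3,:3]=Rm(s);T[:3,3]=s['ee_pos']
        W=T@H; R=W[:3,:3].T; t=-R@W[:3,3]
    else: R=np.array(g['R']);t=np.array(g['t'])
    c=dict(fx=g['fx'],fy=g['fy'],cx=g['cx'],cy=g['cy'],R=R.tolist(),t=t.tolist())
    json.dump(c,open('pics/'+fn+'.json','w')); return g
def cam(fn): 
    c=json.load(open('pics/'+fn+'.json')); c['R']=np.array(c['R']);c['t']=np.array(c['t']);return c
def ray(c,u,v):
    d=c['R'].T@np.array([(u-c['cx'])/c['fx'],(v-c['cy'])/c['fy'],1]); return -c['R'].T@c['t'], d/np.linalg.norm(d)
def onz(c,u,v,z):
    o,d=ray(c,u,v); return o+d*(z-o[2])/d[2]
def proj(c,X):
    p=c['R']@np.array(X)+c['t']; return c['fx']*p[0]/p[2]+c['cx'],c['fy']*p[1]/p[2]+c['cy']
def tri(*a):
    A=np.zeros((3,3));b=np.zeros(3)
    for c,u,v in a:
        o,d=ray(c,u,v);P=np.eye(3)-np.outer(d,d);A+=P;b+=P@o
    X=np.linalg.solve(A,b); return X,[np.linalg.norm((np.eye(3)-np.outer(d,d))@(X-o)) for o,d in [ray(*x) for x in a]]
E
python3 - <<'E'
from h import *
s=st();show(s)
for n in ['scene','side','wrist']:
    grab(n,n+'0'); c=cam(n+'0'); print(n,np.round(-c['R'].T@c['t']),c['fx'],np.round(c['R'],2).tolist())
E
```

```text
pics
t 0.0 p [141.  608.6 403.5] F [-0.8  0.6  0.6] M [-0.06  0.03  0.01] gap 85.4
[[0.226, -0.001, -0.974], [0.974, -0.002, 0.226], [-0.002, -1.0, 0.0]] [ 1.22  0.05  1.61  0.    1.48 -0.12]
scene [ 225. -526.  850.] 488.464557728625 [[0.86, -0.51, 0.01], [-0.4, -0.68, -0.62], [0.32, 0.53, -0.79]]
side [303. 735. 408.] 392.40190155805357 [[-0.96, -0.29, 0.0], [-0.1, 0.32, -0.94], [0.27, -0.9, -0.33]]
wrist [ 65. 625. 373.] 356.02364962866835 [[0.23, 0.97, -0.0], [0.93, -0.22, 0.31], [0.3, -0.07, -0.95]]
```

View pics/scene0.png

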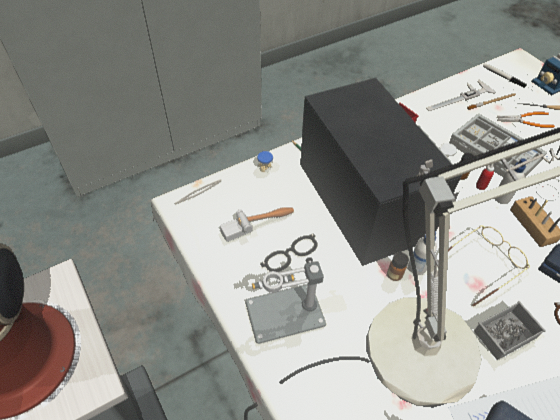

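View pics/side0.png

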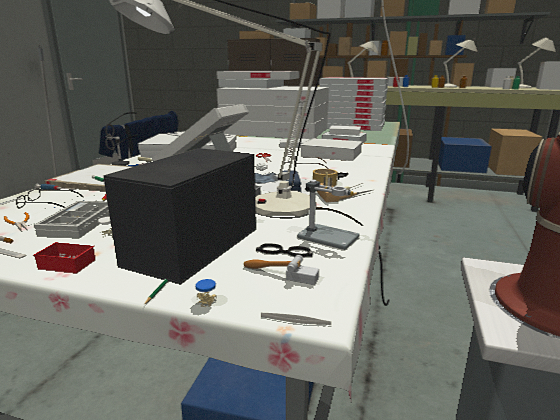

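View pics/wrist0.png

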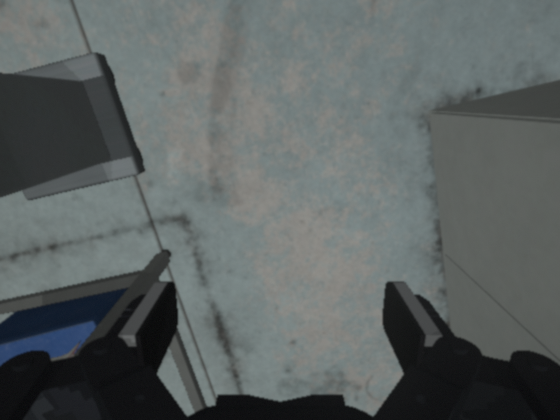

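Run:
```python
import cv2
a=cv2.imread('pics/scene0.png')[170:350,150:350]; cv2.imwrite('pics/sc0z.png',cv2.resize(a,None,fx=3.3,fy=3.3,interpolation=2))
a=cv2.imread('pics/side0.png')[170:300,180:380]; cv2.imwrite('pics/si0z.png',cv2.resize(a,None,fx=4,fy=4,interpolation=2))
```

```text
(no output)
```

View pics/sc0z.png

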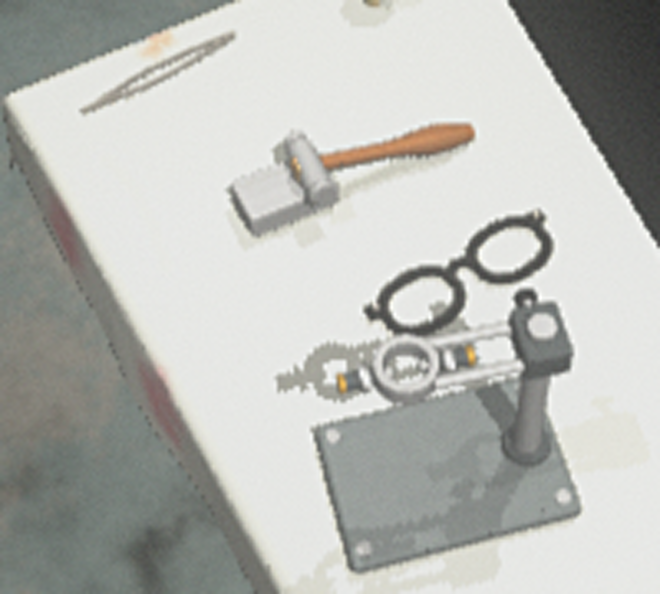

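View pics/si0z.png

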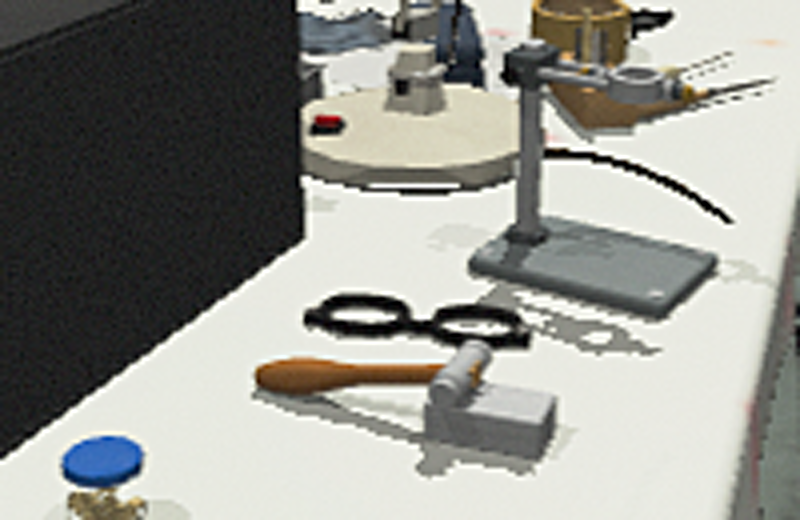

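Run:
```python
from h import *
S=cam('scene0');D=cam('side0')
sc=lambda u,v:(S,150+u/3.3,170+v/3.3)
sd=lambda u,v:(D,180+u/4,170+v/4)
for n,a,b in [('head',(311,168),(463,372)),('far end',(296,143),(447,392)),('near end',(325,191),(478,350)),('butt',(472,133),(260,376)),('ring',(407,366),(635,72)),('clamp top',(545,325),(527,48)),('yellow front',(343,383),(690,92))]:
    X,e=tri(sc(*a),sd(*b)); print(n,np.round(X,1),np.round(e,1))
print('head@31',onz(*sc(311,168),31),'ring@136',onz(*sc(407,366),136), onz(*sd(635,72),136))
for p in [(318,428),(352,566),(580,512)]: print('plate',onz(*sc(*p),12))
for p in [(510,440)]: print('post base',onz(*sc(525,450),12))
for p in [(470,262),(665,308),(718,262)]: print('plate side',onz(*sd(*p),12))
for p in [(373,312),(440,325),(540,215)]: print('frame',onz(*sc(*p),8))
print('block corners',[np.round(onz(*sc(*p),22)) for p in [(232,188),(257,222),(333,203)]])
# big box
for u,v,z in [(303,166,0),(363,262,0),(305,95,130),(375,80,130),(363,261,0)]: print('box',u,v,np.round(onz(S,u,v,z)))
X,e=tri((S,304,96),(D,105,179));print(X,e)
X,e=tri((S,374,80),(D,106,179));print(X,e)
for uv in [(S,371,198),(S,304,96),(S,374,80)]: print(proj(D,onz(*uv,150)))
```

```text
head [490.7  41.6  30.1] [0.9 0.9]
far end [492.3  64.5  30.1] [0.6 0.6]
near end [488.8  19.6  32.2] [1. 1.]
butt [607.   31.3   4. ] [0.4 0.4]
ring [ 440.8 -166.4  133.9] [0.8 0.8]
clamp top [ 512.4 -183.8  138.1] [0.1 0.1]
yellow front [ 407.6 -155.9  128.2] [0.7 0.7]
head@31 [491.3272987   41.23380664  31.        ] ring@136 [ 439.27553053 -167.61278171  136.        ] [ 440.66011406 -160.12664452  136.        ]
plate [ 410.87906171 -114.86045882   12.        ]
plate [ 386.61726223 -198.65877192   12.        ]
plate [ 512.60536799 -235.50093504   12.        ]
post base [ 506.96402315 -187.54702631   12.        ]
plate side [ 533.17128671 -132.23337448   12.        ]
plate side [ 407.12533782 -102.40094113   12.        ]
plate side [ 385.50136228 -178.49601464   12.        ]
frame [478.88238695 -59.95378718   8.        ]
frame [509.58485311 -88.72356924   8.        ]
frame [607.85815873 -50.44893432   8.        ]
block corners [array([443.,  59.,  22.]), array([445.,  27.,  22.]), array([493.,  16.,  22.])]
box 303 166 [702. 138.   0.]
box 363 262 [ 662. -154.    0.]
box 305 95 [755. 225. 130.]
box 375 80 [931. 189. 130.]
box 363 261 [ 663. -152.    0.]
[751.98989951 199.82549589 196.66497972] [np.float64(43.223516977222786), np.float64(43.22351697722282)]
[860.33001897 120.47697354 198.30900309] [np.float64(1.3697520609315923), np.float64(1.369752060931628)]
(np.float64(236.67879208937717), np.float64(179.0037749971721))
(np.float64(135.61268994513568), np.float64(223.07860564015556))
(np.float64(70.14905929178161), np.float64(207.01845790706116))
```

Emit:
{"name": "servo_tool", "arguments": {
  "motion": [
    {"tx": -47.3,"tz": -46.9,"ty": 8,"roll": -8},
    {"tx": -47.3,"tz": -46.9,"ty": 8,"roll": -8},
    {"tx": -47.3,"tz": -46.9,"ty": 8,"roll": -8},
    {"tx": -47.3,"tz": -46.9,"ty": 8,"roll": -8},
    {"tx": -47.3,"tz": -46.9,"ty": 8,"roll": -8},
    {"tx": -47.3,"tz": -46.9,"ty": 8,"roll": -8},
    {"tx": -47.3,"tz": -46.9,"ty": 8,"roll": -8},
    {"tx": -47.3,"tz": -46.9,"ty": 8,"roll": -8},
    {"tx": -47.3,"tz": -46.9,"ty": 8,"roll": -8},
    {"tx": -47.3,"tz": -46.9,"ty": 8,"roll": -8}
  ]
}}

```text
schema error: expected keys tx, ty, tz, roll, gripper
```

Emit:
{"name": "servo_tool", "arguments": {
  "motion": [
    {"tx": -47.3,"tz": -46.9,"ty": 8,"roll": -8,"gripper": 7.5},
    {"tx": -47.3,"tz": -46.9,"ty": 8,"roll": -8,"gripper": 7.5},
    {"tx": -47.3,"tz": -46.9,"ty": 8,"roll": -8,"gripper": 7.5},
    {"tx": -47.3,"tz": -46.9,"ty": 8,"roll": -8,"gripper": 7.5},
    {"tx": -47.3,"tz": -46.9,"ty": 8,"roll": -8,"gripper": 7.5},
    {"tx": -47.3,"tz": -46.9,"ty": 8,"roll": -8,"gripper": 7.5},
    {"tx": -47.3,"tz": -46.9,"ty": 8,"roll": -8,"gripper": 7.5},
    {"tx": -47.3,"tz": -46.9,"ty": 8,"roll": -8,"gripper": 7.5},
    {"tx": -47.3,"tz": -46.9,"ty": 8,"roll": -8,"gripper": 7.5},
    {"tx": -47.3,"tz": -46.9,"ty": 8,"roll": -8,"gripper": 7.5}
  ]
}}

```text
time: 0.98
ee_pos: [358.9, 255.0, 354.7]
orientation: [-0.521, 0.522, 0.478, -0.477]
contact_force: [1.0, 0.7, 0.2]
finger_gap: 75.4
```

```bash
cat >> h.py <<'E'
def togo(X,jaw_deg=None):
    "shift (cm, tool axes) from the measured pose to TCP target X; roll in deg"
    s=st();R=Rm(s);d=R.T@(np.array(X)-s['ee_pos'])/10
    a=np.degrees(np.arctan2(R[1,0],R[0,0]))
    print('to go tx,ty,tz cm',np.round(d,2),'jaw angle',round(a,2),'roll', None if jaw_deg is None else round(((a-jaw_deg)+90)%180-90,1))
E
python3 - <<'E'
from h import *
show(st()); togo([491,41.5,300],85.2)
E
```

```text
t 0.98 p [358.9 255.  354.7] F [1.  0.7 0.2] M [ 0.01 -0.05  0.01] gap 75.4
[[0.088, 0.0, -0.996], [0.996, 0.0, 0.088], [0.0, -1.0, -0.0]] [ 0.45 -0.38  2.08 -0.    1.44 -1.03]
to go tx,ty,tz cm [-20.11   5.47 -15.03] jaw angle 84.97 roll -0.2
```

Emit:
{"name": "servo_tool", "arguments": {
  "motion": [
    {"tx": -20.1,"tz": -15.0,"ty": 5.5,"roll": 0,"gripper": 7.5},
    {"tx": -20.1,"tz": -15.0,"ty": 5.5,"roll": 0,"gripper": 7.5},
    {"tx": -20.1,"tz": -15.0,"ty": 5.5,"roll": 0,"gripper": 7.5},
    {"tx": -20.1,"tz": -15.0,"ty": 5.5,"roll": 0,"gripper": 7.5},
    {"tx": -20.1,"tz": -15.0,"ty": 5.5,"roll": 0,"gripper": 7.5},
    {"tx": -20.1,"tz": -15.0,"ty": 5.5,"roll": 0,"gripper": 7.5},
    {"tx": -20.1,"tz": -15.0,"ty": 5.5,"roll": 0,"gripper": 7.5},
    {"tx": -20.1,"tz": -15.0,"ty": 5.5,"roll": 0,"gripper": 7.5},
    {"tx": -20.1,"tz": -15.0,"ty": 5.5,"roll": 0,"gripper": 7.5}
  ]
}}

```text
time: 1.73
ee_pos: [490.1, 43.4, 299.7]
orientation: [0.522, -0.521, -0.477, 0.477]
contact_force: [0.3, 0.5, -0.1]
finger_gap: 74.5
```

Run:
```python
from h import *
show(st()); grab('wrist','w1')
```

```text
t 1.73 p [490.1  43.4 299.7] F [ 0.3  0.5 -0.1] M [ 0.   -0.   -0.05] gap 74.5
[[0.089, -0.001, -0.996], [0.996, 0.001, 0.089], [0.001, -1.0, 0.001]] [-0.06 -0.18  2.02  0.    1.31 -1.54]
```

View pics/w1.png

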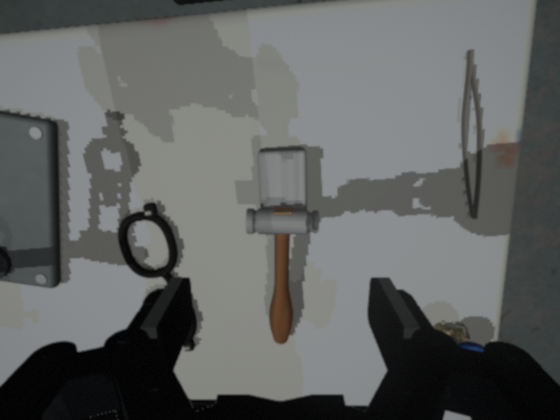

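Run:
```python
from h import *
c=cam('w1')
L=onz(c,247.5,221,31);R=onz(c,319,221.5,31);B=onz(c,282,340,8)
print(L,R,(L+R)/2,np.linalg.norm(R-L),B,np.degrees(np.arctan2(*(R-L)[[1,0]])))
print(onz(c,283,221,31)); d=B-(L+R)/2; print(np.degrees(np.arctan2(d[1],d[0])))
togo([490.5,41.5,186])
```

```text
[490.05236852  19.67540728  31.        ] [494.99943107  70.03734873  31.        ] [492.52589979  44.85637801  31.        ] 50.60433355655668 [608.81553555  33.83057184   8.        ] 84.38982361010615
[492.32300364  44.68747212  31.        ]
-5.41621186722122
to go tx,ty,tz cm [-0.26 11.39 -0.09] jaw angle 84.97 roll None
```

Emit:
{"name": "servo_tool", "arguments": {
  "motion": [
    {"tx": -0.05,"tz": -0.15,"ty": 4,"roll": 0.5,"gripper": 7.2},
    {"tx": -0.05,"tz": -0.15,"ty": 7.5,"roll": 0.5,"gripper": 7.2},
    {"tx": -0.05,"tz": -0.15,"ty": 10,"roll": 0.5,"gripper": 7.2},
    {"tx": -0.05,"tz": -0.15,"ty": 11.5,"roll": 0.5,"gripper": 7.2},
    {"tx": -0.05,"tz": -0.15,"ty": 11.5,"roll": 0.5,"gripper": 7.2}
  ]
}}

```text
time: 2.2
ee_pos: [489.0, 44.6, 181.4]
orientation: [0.525, -0.521, -0.474, 0.478]
contact_force: [0.3, -0.0, -0.3]
finger_gap: 72.1
```

Run:
```python
from h import *
show(st()); grab('wrist','w2'); grab('side','s2')
a=cv2.imread('pics/s2.png')[170:300,180:380]; cv2.imwrite('pics/s2z.png',cv2.resize(a,None,fx=4,fy=4,interpolation=2))
```

```text
t 2.2 p [489.   44.6 181.4] F [ 0.3 -0.  -0.3] M [-0.04  0.03 -0.01] gap 72.1
[[0.094, -0.008, -0.996], [0.996, 0.001, 0.094], [-0.0, -1.0, 0.008]] [-0.06 -0.01  2.08  0.    1.08 -1.54]
```

View pics/w2.png

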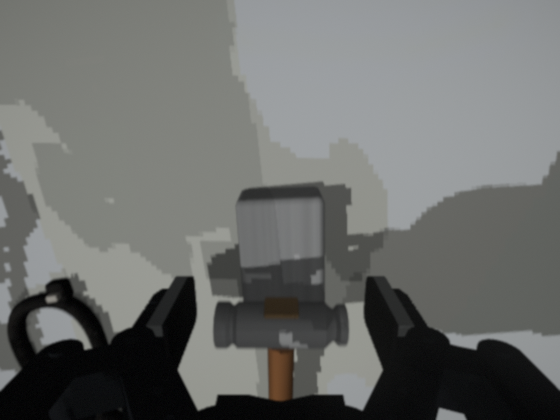

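View pics/s2z.png

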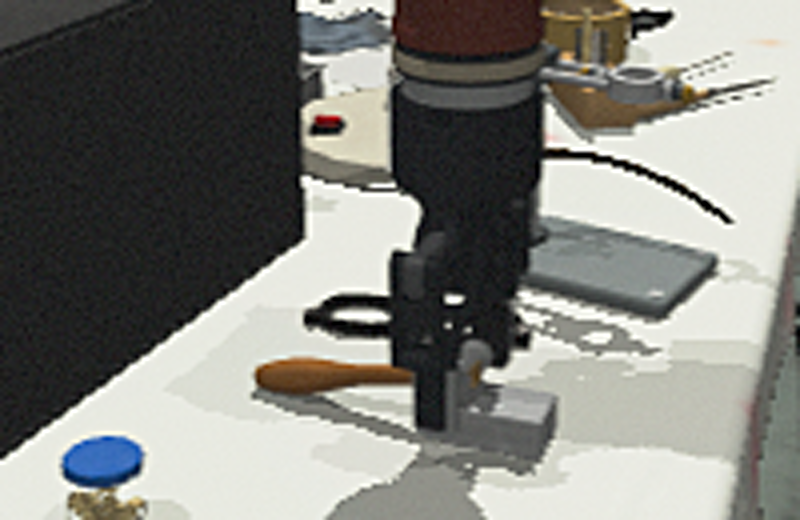

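Run:
```python
from h import *
c=cam('w2')
for z in (31,):
  L=onz(c,215,324,31);R=onz(c,347,325,31); print(L,R,(L+R)/2,np.linalg.norm(R-L))
s=st()
for y in (155,173):
  print(proj(c,np.array(s['ee_pos'])+Rm(s)@np.array([0,y,0])), [proj(c,np.array(s['ee_pos'])+Rm(s)@np.array([x,y-8,z])) for x in (-36,36) for z in (-11,11)])
togo([491.5,44.5,184],84.4)
```

```text
[490.45194614  17.80107007  31.        ] [495.87167009  69.50012082  31.        ] [493.16180812  43.65059545  31.        ] 51.98235524251668
(np.float64(281.735094570183), np.float64(319.3913844942425)) [(np.float64(187.5207326268856), np.float64(356.5333866739051)), (np.float64(182.77192182667892), np.float64(305.953728471452)), (np.float64(376.09947102461336), np.float64(356.3882195256858)), (np.float64(380.99400062761345), np.float64(305.81290347426534))]
(np.float64(281.50479058329915), np.float64(295.86516387398706)) [(np.float64(197.84960626474663), np.float64(328.1750934963631)), (np.float64(194.12373086967443), np.float64(282.2434682798486)), (np.float64(365.2822373518108), np.float64(328.0517745873985)), (np.float64(369.1149213757267), np.float64(282.1240144731547))]
to go tx,ty,tz cm [ 0.04  0.13 -0.01] jaw angle 84.57 roll 0.2
```

Emit:
{"name": "servo_tool", "arguments": {
  "motion": [
    {"tx": 0,"tz": -0.1,"ty": 0.1,"roll": 0,"gripper": 5.4},
    {"tx": 0,"tz": -0.1,"ty": 0.1,"roll": 0,"gripper": 4.6},
    {"tx": 0,"tz": -0.1,"ty": 0.1,"roll": 0,"gripper": 4.6},
    {"tx": 0,"tz": -0.1,"ty": 0.1,"roll": 0,"gripper": 4.6},
    {"tx": 0,"tz": -0.1,"ty": 0.1,"roll": 0,"gripper": 4.6},
    {"tx": 0,"tz": -0.1,"ty": 0.1,"roll": 0,"gripper": 4.6}
  ],
  "grip_force": 20
}}

```text
time: 2.8
ee_pos: [493.8, 42.9, 186.2]
orientation: [-0.523, 0.524, 0.476, -0.474]
contact_force: [-1.8, 2.2, 6.4]
finger_gap: 49.3
```

Run:
```python
from h import *
show(st())
```

```text
t 2.8 p [493.8  42.9 186.2] F [-1.8  2.2  6.4] M [0.39 0.23 0.05] gap 49.3
[[0.097, 0.003, -0.995], [0.995, 0.001, 0.097], [0.001, -1.0, -0.003]] [-0.06 -0.01  2.07  0.    1.08 -1.54]
```

Emit:
{"name": "servo_tool", "arguments": {
  "motion": [
    {"tx": 0,"tz": 0,"ty": -2,"roll": 0,"gripper": 4.6},
    {"tx": 0,"tz": 0,"ty": -5,"roll": 0,"gripper": 4.6},
    {"tx": 0,"tz": 0,"ty": -8,"roll": 0,"gripper": 4.6},
    {"tx": 0,"tz": 0,"ty": -11,"roll": 0,"gripper": 4.6},
    {"tx": 0,"tz": 0,"ty": -14,"roll": 0,"gripper": 4.6},
    {"tx": 0,"tz": 0,"ty": -14,"roll": 0,"gripper": 4.6},
    {"tx": 0,"tz": 0,"ty": -14,"roll": 0,"gripper": 4.6},
    {"tx": 0,"tz": 0,"ty": -14,"roll": 0,"gripper": 4.6}
  ]
}}

```text
time: 3.47
ee_pos: [492.2, 42.7, 323.2]
orientation: [0.524, -0.523, -0.475, 0.475]
contact_force: [0.3, -0.0, -2.5]
finger_gap: 49.7
```

Run:
```python
from h import *
show(st()); grab('wrist','w3'); grab('side','s3')
a=cv2.imread('pics/s3.png')[110:300,180:380]; cv2.imwrite('pics/s3z.png',cv2.resize(a,None,fx=3,fy=3,interpolation=2))
```

```text
t 3.47 p [492.2  42.7 323.2] F [ 0.3 -0.  -2.5] M [0.01 0.06 0.  ] gap 49.7
[[0.097, -0.001, -0.995], [0.995, 0.0, 0.097], [-0.0, -1.0, 0.001]] [-0.06 -0.2   1.99 -0.    1.35 -1.54]
```

View pics/s3z.png

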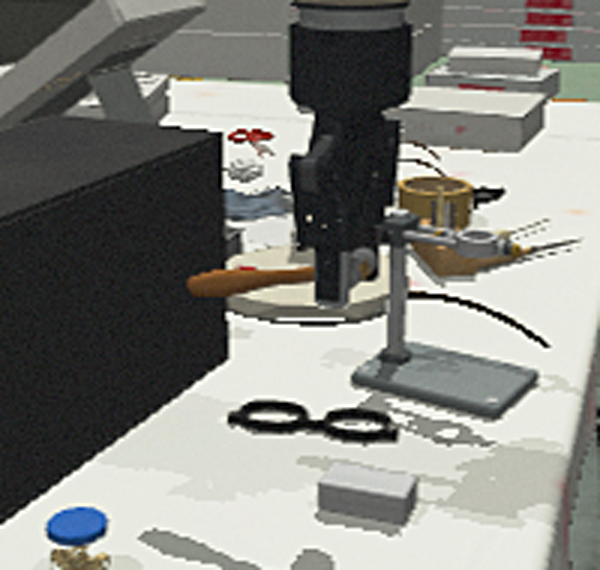

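View pics/w3.png

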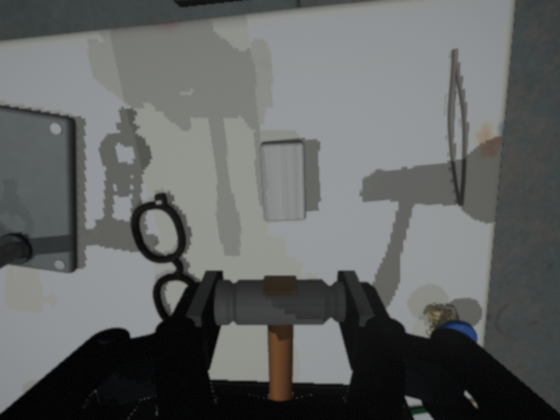

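Emit:
{"name": "servo_tool", "arguments": {
  "motion": [
    {"tx": 0,"tz": 0,"ty": 0,"roll": 0,"gripper": 4.9},
    {"tx": 0,"tz": 0,"ty": 0,"roll": 0,"gripper": 4.92},
    {"tx": 0,"tz": 0,"ty": 0,"roll": 0,"gripper": 4.94}
  ],
  "grip_force": 20
}}

```text
time: 3.82
ee_pos: [492.5, 42.7, 323.0]
orientation: [0.524, -0.523, -0.475, 0.476]
contact_force: [0.3, 0.5, -2.3]
finger_gap: 49.5
```

Run:
```python
from h import *
show(st()); grab('wrist','w4')
show(st());show(st())
a=cv2.imread('pics/w4.png')[250:420,160:420]; cv2.imwrite('pics/w4z.png',cv2.resize(a,None,fx=2,fy=2))
```

```text
t 3.82 p [492.5  42.7 323. ] F [ 0.3  0.5 -2.3] M [0.04 0.01 0.02] gap 49.5
[[0.097, -0.002, -0.995], [0.995, 0.0, 0.097], [-0.0, -1.0, 0.002]] [-0.06 -0.2   1.99 -0.    1.35 -1.54]
t 3.87 p [492.6  42.7 323.2] F [-0.1 -1.  -1. ] M [ 0.04  0.02 -0.04] gap 49.7
[[0.097, -0.001, -0.995], [0.995, 0.0, 0.097], [-0.0, -1.0, 0.001]] [-0.06 -0.2   1.99 -0.    1.35 -1.54]
t 3.87 p [492.6  42.7 323.2] F [-0.1 -1.  -1. ] M [ 0.04  0.02 -0.04] gap 49.7
[[0.097, -0.001, -0.995], [0.995, 0.0, 0.097], [-0.0, -1.0, 0.001]] [-0.06 -0.2   1.99 -0.    1.35 -1.54]
```

View pics/w4z.png

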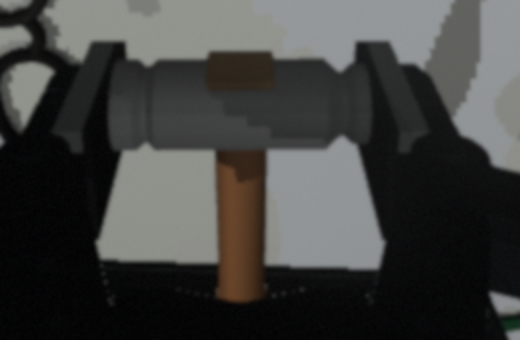

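Emit:
{"name": "servo_tool", "arguments": {
  "motion": [
    {"tx": 0,"tz": 0,"ty": 0,"roll": 0,"gripper": 4.96},
    {"tx": 0,"tz": 0,"ty": 0,"roll": 0,"gripper": 4.97},
    {"tx": 0,"tz": 0,"ty": 0,"roll": 0,"gripper": 4.97},
    {"tx": 0,"tz": 0,"ty": 0,"roll": 0,"gripper": 4.97}
  ],
  "grip_force": 20
}}

```text
time: 4.2
ee_pos: [492.8, 42.7, 324.1]
orientation: [-0.524, 0.524, 0.475, -0.475]
contact_force: [0.2, 0.5, -1.8]
finger_gap: 49.7
```

Run:
```python
from h import *
show(st()); grab('wrist','w5')
a=cv2.imread('pics/w5.png')[250:420,160:420]; cv2.imwrite('pics/w5z.png',cv2.resize(a,None,fx=2,fy=2))
```

```text
t 4.2 p [492.8  42.7 324.1] F [ 0.2  0.5 -1.8] M [ 0.02 -0.02 -0.06] gap 49.7
[[0.097, 0.0, -0.995], [0.995, -0.0, 0.097], [0.0, -1.0, -0.0]] [-0.06 -0.2   1.99  0.    1.35 -1.54]
```

View pics/w5z.png

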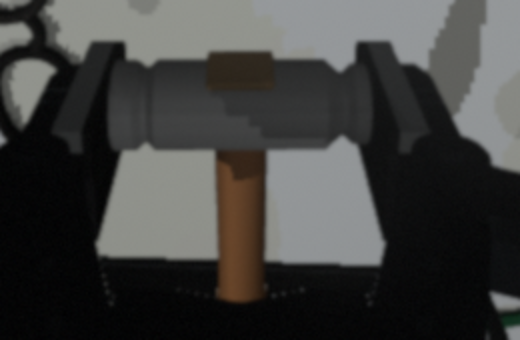

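Run:
```python
from h import *
S=cam('scene0');D=cam('side0')
A=onz(D,181,278,0);B=onz(D,256,228,0);C=onz(D,118,265,0);print('bottom',A,B,C, onz(S,363,262,0),onz(S,303,170,0))
def hgt(c,P,v):
    zs=np.linspace(0,400,401); return zs[np.argmin([abs(proj(c,[P[0],P[1],z])[1]-v) for z in zs])], 
for P,v in [(A,192),(B,153)]: print(hgt(D,P,v),proj(D,[P[0],P[1],200]))
print(hgt(S,onz(S,363,262,0),198))
# butt pose via side s3
c=cam('s3'); o,d=ray(c,180+190/3,110+285/3); 
# intersect with hammer plane through pivot
s=st(); p=np.array([492.5,43.5,324-153]); n=np.array([0.097,0.995,0]); t=((p-o)@n)/(d@n); X=o+d*t; print('butt tip',X, p, np.degrees(np.arctan2(p[2]-X[2],X[0]-p[0])))
c=cam('w5')
for q in [(441,-166,136)]: print(proj(c,q))
```

```text
bottom [711.23090853 119.45706643   0.        ] [ 659.4006155  -173.02783813    0.        ] [871.21763345 110.87763432   0.        ] [ 661.88584116 -154.00064966    0.        ] [694.65320212 126.50138213   0.        ]
(np.float64(184.0),) (np.float64(171.95874576366222), np.float64(183.9932196334602))
(np.float64(204.0),) (np.float64(254.3300053928211), np.float64(154.46048109476078))
(np.float64(205.0),)
butt tip [605.39559607  32.49409767 140.2591227 ] [492.5  43.5 171. ] 15.232049721052466
(np.float64(-177.91518484083247), np.float64(208.27112675627507))
```

Emit:
{"name": "servo_tool", "arguments": {
  "motion": [
    {"tx": 0,"tz": -2.5,"ty": 2.5,"roll": 0,"gripper": 4.6},
    {"tx": 0,"tz": -5,"ty": 5,"roll": 0,"gripper": 4.6},
    {"tx": 0,"tz": -6.5,"ty": 7,"roll": 0,"gripper": 4.6},
    {"tx": 0,"tz": -7.0,"ty": 7,"roll": 0,"gripper": 4.6},
    {"tx": 0,"tz": -7.0,"ty": 7,"roll": 0,"gripper": 4.6},
    {"tx": 0,"tz": -7.3,"ty": 7,"roll": 0,"gripper": 4.6},
    {"tx": 0,"tz": -7.6,"ty": 7,"roll": 0,"gripper": 4.6}
  ],
  "grip_force": 25
}}

```text
time: 4.83
ee_pos: [567.5, 35.6, 255.1]
orientation: [0.525, -0.523, -0.474, 0.476]
contact_force: [-12.9, 0.3, 1.3]
finger_gap: 49.3
```

Run:
```python
from h import *
show(st()); grab('side','s6')
show(st())
a=cv2.imread('pics/s6.png')[110:300,100:380]; cv2.imwrite('pics/s6z.png',cv2.resize(a,None,fx=2.8,fy=2.8,interpolation=2))
```

```text
t 4.83 p [567.5  35.6 255.1] F [-12.9   0.3   1.3] M [ 0.12  2.07 -0.06] gap 49.3
[[0.097, -0.004, -0.995], [0.995, 0.0, 0.097], [-0.0, -1.0, 0.004]] [-0.07  0.06  1.87 -0.    1.22 -1.54]
t 4.88 p [567.4  35.6 254.9] F [-6.9  0.5  0.8] M [-0.01  1.02 -0.05] gap 49.3
[[0.097, -0.005, -0.995], [0.995, 0.0, 0.097], [-0.0, -1.0, 0.005]] [-0.07  0.06  1.87 -0.    1.22 -1.54]
```

View pics/s6z.png

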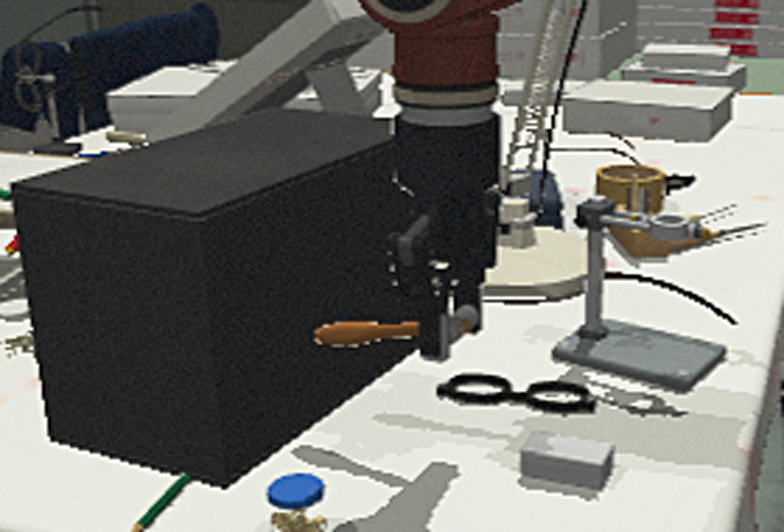

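Emit:
{"name": "servo_tool", "arguments": {
  "motion": [
    {"tx": 0,"tz": -0.35,"ty": -0.8,"roll": 0,"gripper": 4.6},
    {"tx": 0,"tz": -0.65,"ty": -1.6,"roll": 0,"gripper": 4.6},
    {"tx": 0,"tz": -1.0,"ty": -2.4,"roll": 0,"gripper": 4.6},
    {"tx": 0,"tz": -1.35,"ty": -3.1,"roll": 0,"gripper": 4.6}
  ],
  "grip_force": 25
}}

```text
time: 5.22
ee_pos: [580.6, 34.5, 286.2]
orientation: [0.524, -0.523, -0.475, 0.476]
contact_force: [-4.0, 1.8, -1.2]
finger_gap: 49.8
```

Run:
```python
from h import *
show(st()); grab('side','s7')
a=cv2.imread('pics/s7.png')[110:300,100:380]; cv2.imwrite('pics/s7z.png',cv2.resize(a,None,fx=2.8,fy=2.8,interpolation=2))
```

```text
t 5.22 p [580.6  34.5 286.2] F [-4.   1.8 -1.2] M [0.18 0.8  0.04] gap 49.8
[[0.096, -0.003, -0.995], [0.995, 0.0, 0.096], [0.0, -1.0, 0.003]] [-0.07  0.05  1.82  0.    1.27 -1.54]
```

View pics/s7z.png

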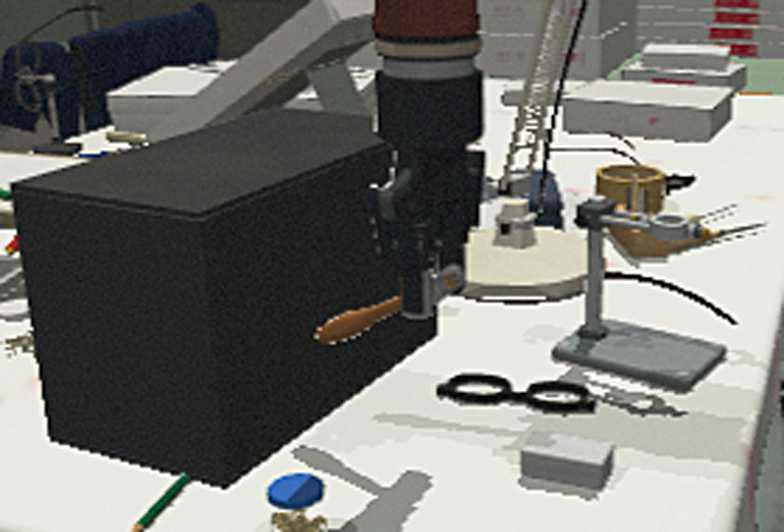

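Emit:
{"name": "servo_tool", "arguments": {
  "motion": [
    {"tx": 0,"tz": -0.55,"ty": -0.75,"roll": 0,"gripper": 4.6},
    {"tx": 0,"tz": -1.05,"ty": -1.4,"roll": 0,"gripper": 4.6},
    {"tx": 0,"tz": -1.6,"ty": -2.05,"roll": 0,"gripper": 4.6},
    {"tx": 0,"tz": -2.15,"ty": -2.6,"roll": 0,"gripper": 4.6},
    {"tx": 0,"tz": -2.8,"ty": -3.15,"roll": 0,"gripper": 4.6},
    {"tx": 0,"tz": -3.45,"ty": -3.7,"roll": 0,"gripper": 4.6},
    {"tx": 0,"tz": -4.15,"ty": -4.15,"roll": 0,"gripper": 4.6},
    {"tx": 0,"tz": -4.85,"ty": -4.6,"roll": 0,"gripper": 4.6}
  ],
  "grip_force": 25
}}

```text
time: 5.93
ee_pos: [630.4, 29.5, 332.7]
orientation: [-0.523, 0.524, 0.476, -0.475]
contact_force: [-2.7, 1.6, -0.3]
finger_gap: 49.5
```

Run:
```python
from h import *
show(st()); grab('side','s8')
a=cv2.imread('pics/s8.png')[110:300,100:380]; cv2.imwrite('pics/s8z.png',cv2.resize(a,None,fx=2.8,fy=2.8,interpolation=2))
```

```text
t 5.93 p [630.4  29.5 332.7] F [-2.7  1.6 -0.3] M [ 0.14  0.64 -0.02] gap 49.5
[[0.097, 0.001, -0.995], [0.995, 0.0, 0.097], [0.0, -1.0, -0.001]] [-0.07  0.12  1.66  0.    1.36 -1.55]
```

View pics/s8z.png

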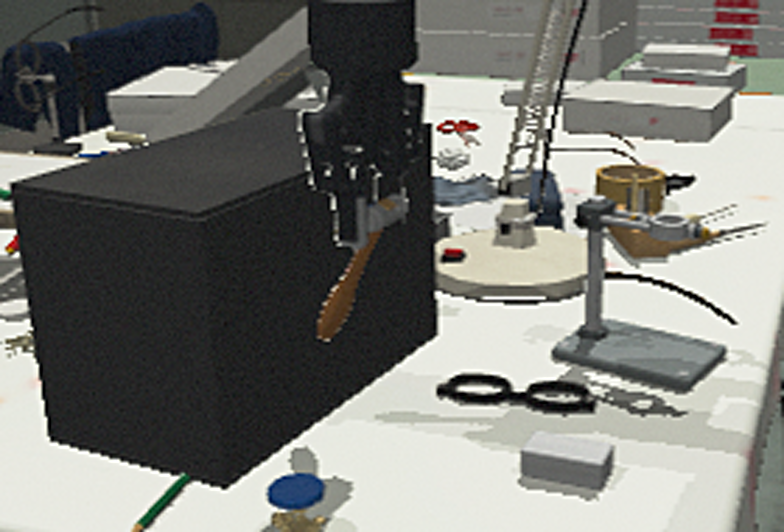

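Emit:
{"name": "servo_tool", "arguments": {
  "motion": [
    {"tx": 0,"tz": -0.8,"ty": -0.4,"roll": 0,"gripper": 4.6},
    {"tx": 0,"tz": -1.6,"ty": -0.7,"roll": 0,"gripper": 4.6},
    {"tx": 0,"tz": -2.4,"ty": -1.0,"roll": 0,"gripper": 4.6},
    {"tx": 0,"tz": -3.2,"ty": -1.2,"roll": 0,"gripper": 4.6},
    {"tx": 0,"tz": -3.2,"ty": -1.2,"roll": 0,"gripper": 4.6}
  ],
  "grip_force": 25
}}

```text
time: 6.4
ee_pos: [663.4, 26.0, 343.3]
orientation: [-0.523, 0.524, 0.476, -0.475]
contact_force: [-1.0, 1.3, -0.8]
finger_gap: 49.7
```

Run:
```python
from h import *
show(st()); grab('side','s9'); grab('wrist','w9')
a=cv2.imread('pics/s9.png')[110:300,100:380]; cv2.imwrite('pics/s9z.png',cv2.resize(a,None,fx=2.8,fy=2.8,interpolation=2))
```

```text
t 6.4 p [663.4  26.  343.3] F [-1.   1.3 -0.8] M [ 0.09  0.37 -0.04] gap 49.7
[[0.097, 0.002, -0.995], [0.995, -0.0, 0.097], [0.0, -1.0, -0.002]] [-0.07  0.18  1.57  0.    1.38 -1.55]
```

View pics/s9z.png

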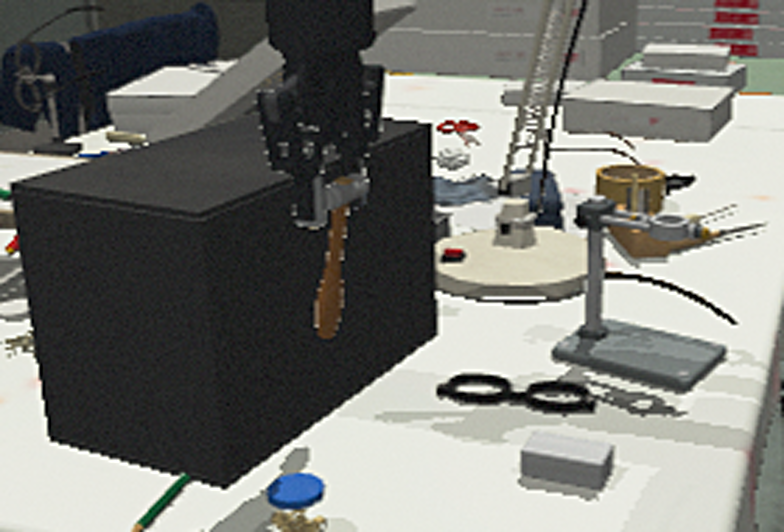

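View pics/w9.png

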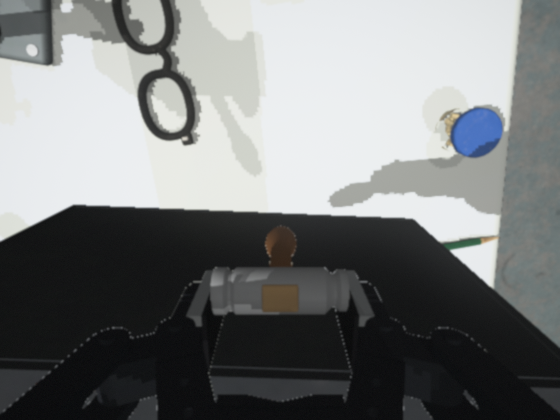

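```bash
cat >> h.py <<'E'
def ang(fnw,u,v,s,L=120.):
    "tilt of handle from wrist picture: butt centre pixel; solves angle in tool y-z plane with head at grasp point"
    from scipy.optimize import brentq
    c=cam(fnw);R=Rm(s);H=np.array(s['ee_pos'])+R@np.array([0,152.,0])
    f=lambda a: proj(c,H+R@np.array([0,np.cos(a),np.sin(a)])*L)[1]-v
    return np.degrees(brentq(f,-1,1))
E
python3 - <<'E'
from h import *
s=st();R=Rm(s);H=np.array(s['ee_pos'])+R@np.array([0,152.,0])
c=cam('w9');d=cam('s9')
X,e=tri((c,281,240),(d,100+326/2.8,110+333/2.8));print(X,e,'pivot',H)
v=R.T@(X-H);print('tool frame',v,np.degrees(np.arctan2(v[2],v[1])))
for a in (-20,-15,-10,-5,0,5):
  q=H+R@np.array([0,np.cos(np.radians(a)),np.sin(np.radians(a))])*120; print(a,np.round(proj(c,q)),np.round((np.array(proj(d,q))-[100,110])*2.8))
print((np.array(proj(d,H))-[100,110])*2.8, proj(c,H))
E
```

```text
[676.93186734  23.65005939  75.21697278] [np.float64(2.3917090621190336), np.float64(2.3917090621188617)] pivot [662.37669479  26.08958406 190.70310089]
tool frame [ -0.99458437 115.48714714 -14.71664909] -7.262121390497272
-20 [281. 272.] [293. 324.]
-15 [281. 258.] [304. 330.]
-10 [281. 243.] [316. 334.]
-5 [281. 229.] [327. 338.]
0 [281. 215.] [339. 341.]
5 [281. 201.] [351. 342.]
[330.78691421 190.93383739] (np.float64(282.32114825548814), np.float64(308.84369950187806))
```

Run:
```python
from h import *
s=st();R=Rm(s)
c=cam('w9');d=cam('s9')
X,e=tri((c,282,290),(d,100+342/2.8,110+189/2.8)); print(X,e); v=R.T@(X-np.array(s['ee_pos']));print(v)
B,e=tri((c,281,241),(d,100+326/2.8,110+333/2.8)); print(R.T@(B-X))
for y in (146,150,154,158):
  o,dd=ray(c,282,290); o=R.T@(o-np.array(s['ee_pos']));dd=R.T@dd; print(y,(o+dd*(y-o[1])/dd[1]).round(1))
c3=cam('w3')
```

```text
[652.72438834  26.90600294 193.16730394] [np.float64(0.07941046489387595), np.float64(0.0794104648940114)]
[-1.23296738e-01  1.49535282e+02  9.68585677e+00]
[ -0.99487545 117.9543833  -24.84376566]
146 [ -0.2 146.   11.8]
150 [-1.0e-01  1.5e+02  9.5e+00]
154 [-1.00e-01  1.54e+02  7.20e+00]
158 [-1.00e-01  1.58e+02  4.90e+00]
```

Emit:
{"name": "servo_tool", "arguments": {
  "motion": [
    {"tx": 0,"tz": 0.5,"ty": -1.0,"roll": 0,"gripper": 4.6},
    {"tx": 0,"tz": 0.5,"ty": -4,"roll": 0,"gripper": 4.6},
    {"tx": 0,"tz": 0.5,"ty": -8,"roll": 0,"gripper": 4.6},
    {"tx": 0,"tz": 0,"ty": -10.5,"roll": 0,"gripper": 4.6},
    {"tx": 0,"tz": -0.5,"ty": -10.5,"roll": 0,"gripper": 4.6},
    {"tx": 0,"tz": -1.0,"ty": -10.5,"roll": 0,"gripper": 4.6},
    {"tx": 0,"tz": -1.5,"ty": -10.5,"roll": 0,"gripper": 4.6},
    {"tx": 0,"tz": -2.0,"ty": -10.5,"roll": 0,"gripper": 4.6}
  ],
  "grip_force": 25
}}

```text
time: 7.17
ee_pos: [681.7, 24.4, 445.7]
orientation: [0.525, -0.523, -0.474, 0.476]
contact_force: [-2.7, 0.6, -0.2]
finger_gap: 49.0
```

Run:
```python
from h import *
show(st()); grab('side','s10'); grab('wrist','w10')
a=cv2.imread('pics/s10.png')[70:260,100:380]; cv2.imwrite('pics/s10z.png',cv2.resize(a,None,fx=2.8,fy=2.8,interpolation=2))
```

```text
t 7.17 p [681.7  24.4 445.7] F [-2.7  0.6 -0.2] M [0.07 0.52 0.04] gap 49.0
[[0.097, -0.004, -0.995], [0.995, 0.0, 0.097], [-0.0, -1.0, 0.004]] [-0.07  0.17  1.42 -0.    1.56 -1.55]
```

View pics/s10z.png

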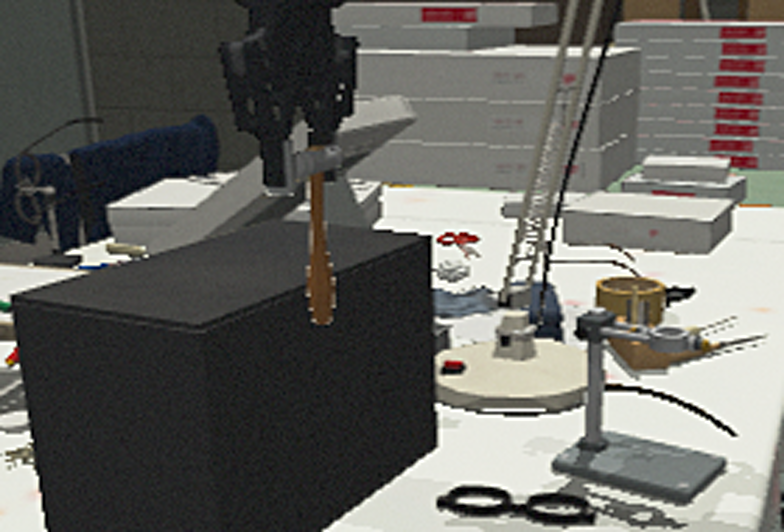

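View pics/w10.png

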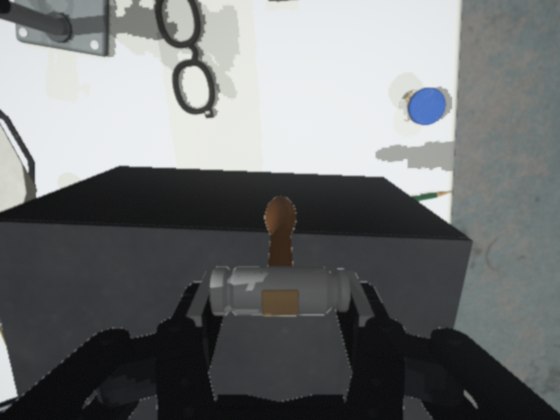

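Run:
```python
from h import *
s=st();R=Rm(s);P=np.array(s['ee_pos']);print(P)
c=cam('w10');d=cam('s10')
sd=lambda u,v:(d,100+u/2.8,70+v/2.8)
X,e=tri((c,282,290),sd(318,160)); print(R.T@(X-P),e)
B,e=tri((c,280,205),sd(321,322)); print(R.T@(B-P),e)
for a in (-8,-4,0,4):
  Q=[P+R@np.array([0,152+np.cos(np.radians(a))*l,8+np.sin(np.radians(a))*l]) for l in (0,92,120)]
  print(a,[np.round(proj(c,q)) for q in Q],[np.round((np.array(proj(d,q))-[100,70])*2.8) for q in Q])
```

```text
[682.07263413  24.27373462 445.27696076]
[ -1.12201572 149.86588039  12.14703223] [np.float64(2.165646398573269), np.float64(2.1656463985732666)]
[ -0.87707106 270.61392404   8.53982018] [np.float64(0.16705025475768465), np.float64(0.1670502547576271)]
-8 [array([282., 292.]), array([281., 237.]), array([281., 228.])] [array([309., 162.]), array([302., 285.]), array([300., 320.])]
-4 [array([282., 292.]), array([281., 227.]), array([281., 216.])] [array([309., 162.]), array([310., 286.]), array([310., 322.])]
0 [array([282., 292.]), array([281., 217.]), array([281., 205.])] [array([309., 162.]), array([317., 288.]), array([320., 324.])]
4 [array([282., 292.]), array([281., 208.]), array([281., 194.])] [array([309., 162.]), array([325., 288.]), array([329., 325.])]
```

Emit:
{"name": "servo_tool", "arguments": {
  "motion": [
    {"tx": -2,"tz": 3,"ty": 0,"roll": 0,"gripper": 4.6},
    {"tx": -5,"tz": 5.5,"ty": 0,"roll": 2,"gripper": 4.6},
    {"tx": -8.5,"tz": 7.5,"ty": 0,"roll": 4,"gripper": 4.6},
    {"tx": -12,"tz": 9.5,"ty": 0,"roll": 6,"gripper": 4.6},
    {"tx": -15.5,"tz": 12,"ty": 0,"roll": 8,"gripper": 4.6},
    {"tx": -18.5,"tz": 14,"ty": 0,"roll": 10,"gripper": 4.6},
    {"tx": -21,"tz": 15.5,"ty": 0,"roll": 10.5,"gripper": 4.6},
    {"tx": -22.4,"tz": 16.3,"ty": 0,"roll": 10.5,"gripper": 4.6},
    {"tx": -22.4,"tz": 16.3,"ty": 0,"roll": 10.5,"gripper": 4.6},
    {"tx": -22.4,"tz": 16.3,"ty": 0,"roll": 10.5,"gripper": 4.6}
  ],
  "grip_force": 25
}}

```text
time: 8.1
ee_pos: [497.6, -183.5, 446.9]
orientation: [0.566, -0.565, -0.425, 0.425]
contact_force: [-0.1, -0.2, -2.1]
finger_gap: 49.4
```

Run:
```python
from h import *
show(st()); grab('wrist','w11');grab('side','s11');grab('scene','c11')
a=cv2.imread('pics/s11.png')[70:260,200:480]; cv2.imwrite('pics/s11z.png',cv2.resize(a,None,fx=2.8,fy=2.8,interpolation=2))
```

```text
t 8.1 p [ 497.6 -183.5  446.9] F [-0.1 -0.2 -2.1] M [-0.   -0.06  0.01] gap 49.4
[[0.278, -0.0, -0.96], [0.96, 0.001, 0.278], [0.0, -1.0, 0.0]] [-0.49 -0.2   1.78  0.    1.56 -1.78]
```

View pics/w11.png

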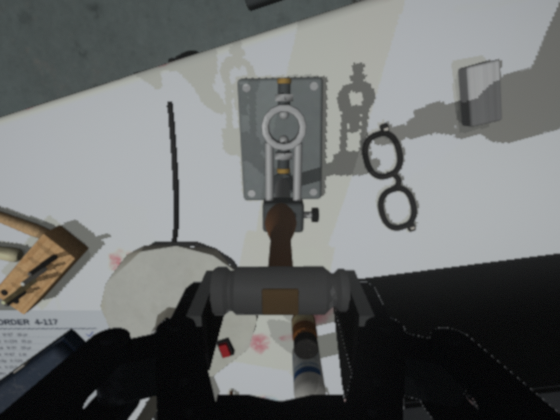

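View pics/s11z.png

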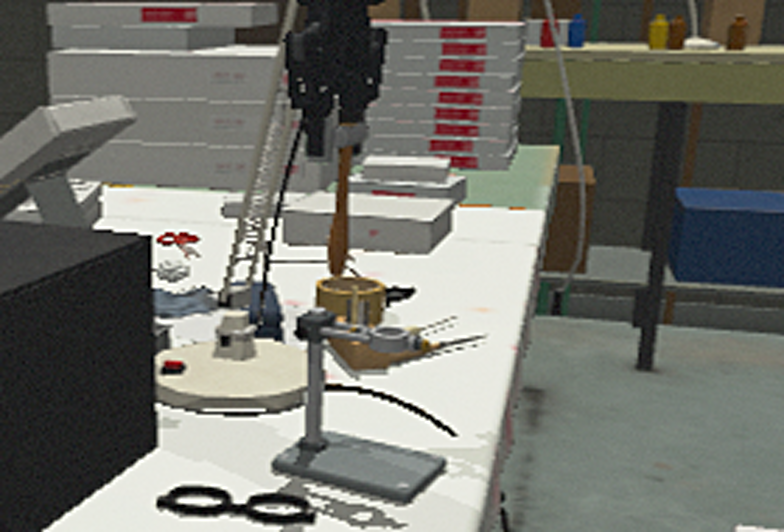

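Run:
```python
import cv2
a=cv2.imread('pics/w11.png')[65:315,200:370]; cv2.imwrite('pics/w11z.png',cv2.resize(a,None,fx=3,fy=2.4,interpolation=2)[:600])
```

```text
(no output)
```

View pics/w11z.png

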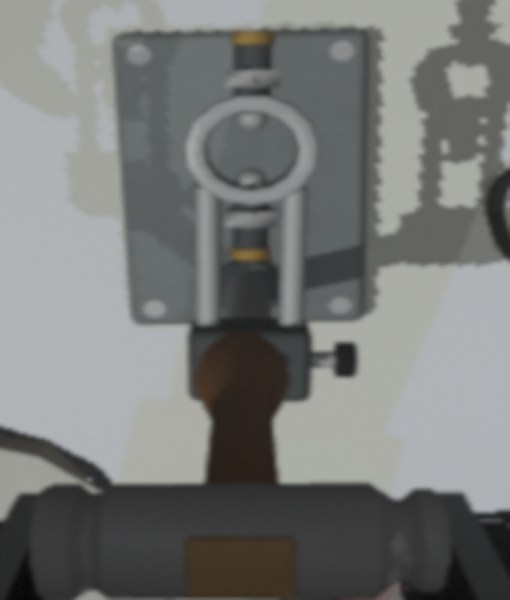

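Run:
```python
from h import *
c=cam('w11')
P=np.array([497.6,-183.5,446.9]);R=np.array([[0.278,0,-.96],[.96,0,.278],[0,-1,0]])
def tf(u,v,y):
    X=onz(c,u,v,446.9-y); return R.T@(X-P)
print('ring',tf(284,127.5,310.9),onz(c,284,127.5,136))
print('Lr',tf(262,127.5,310.9),tf(306,127.5,310.9))
print('swell', tf(281,221,244),tf(281,217,244),'butt',tf(281,209,272),tf(281,205,272))
print('head',tf(282,290,152), 'clamp',onz(c,283,208,138),'yel',onz(c,284,81,128))
d=cam('s11');S=cam('c11')
print('ring 3-view',tri((c,284,127.5),(d,338.75,188),(S,273.3,280.9)))
print('side ring',proj(d,onz(c,284,127.5,136)),'scene',proj(S,onz(c,284,127.5,136)))
togo([441,-166,450])
```

```text
ring [  2.64966681 310.9         58.95193454] [ 441.68034388 -164.54652999  136.        ]
Lr [-14.22580127 310.9         58.972872  ] [ 19.52773944 310.9         58.93099384]
swell [4.70724871e-02 2.44000000e+02 5.87698777e+00] [4.74778335e-02 2.44000000e+02 8.54500346e+00] butt [1.69703008e-01 2.72000000e+02 5.38824193e+00] [1.70151558e-01 2.72000000e+02 8.34063127e+00]
head [3.00935937e-02 1.52000000e+02 8.91158616e+00] clamp [ 502.83420665 -182.97044763  138.        ] yel [ 409.20067307 -155.1233811   128.        ]
ring 3-view (array([ 441.14669375, -165.39834344,  133.73364106]), [np.float64(1.0839345452746998), np.float64(0.7218280762608864), np.float64(1.4129183039277227)])
side ring (np.float64(338.63652334416435), np.float64(187.4494715424206)) scene (np.float64(273.64250072803935), np.float64(278.9106491027423))
to go tx,ty,tz cm [-0.03 -0.25  5.97] jaw angle 74.02 roll None
```

Emit:
{"name": "servo_tool", "arguments": {
  "motion": [
    {"tx": 0.1,"tz": 2.0,"ty": 0,"roll": 0,"gripper": 4.6},
    {"tx": 0.25,"tz": 4.0,"ty": 0.5,"roll": 0,"gripper": 4.6},
    {"tx": 0.25,"tz": 5.2,"ty": 1.5,"roll": 0,"gripper": 4.6},
    {"tx": 0.25,"tz": 5.2,"ty": 2.5,"roll": 0,"gripper": 4.6},
    {"tx": 0.25,"tz": 5.2,"ty": 3.2,"roll": 0,"gripper": 4.6},
    {"tx": 0.25,"tz": 5.2,"ty": 3.2,"roll": 0,"gripper": 4.6},
    {"tx": 0.25,"tz": 5.2,"ty": 3.2,"roll": 0,"gripper": 4.6}
  ],
  "grip_force": 40
}}

```text
time: 8.83
ee_pos: [449.2, -165.9, 415.3]
orientation: [0.565, -0.564, -0.425, 0.426]
contact_force: [0.5, -0.6, -1.1]
finger_gap: 48.9
```

Run:
```python
from h import *
show(st()); grab('wrist','w12');grab('side','s12');grab('scene','c12'); show(st())
a=cv2.imread('pics/s12.png')[100:260,240:440]; a=cv2.resize(a,None,fx=3,fy=3,interpolation=2)
cv2.imwrite('pics/s12z.png',a)
a=cv2.imread('pics/c12.png')[170:320,190:370]; cv2.imwrite('pics/c12z.png',cv2.resize(a,None,fx=4,fy=4,interpolation=2))
```

```text
t 8.83 p [ 449.2 -165.9  415.3] F [ 0.5 -0.6 -1.1] M [ 0.03 -0.    0.05] gap 48.9
[[0.276, -0.001, -0.961], [0.961, 0.001, 0.276], [0.0, -1.0, 0.001]] [-0.51 -0.31  1.93  0.    1.53 -1.8 ]
t 8.98 p [ 449.2 -166.2  416.6] F [-0.1 -0.  -2.1] M [-0.07  0.02 -0.04] gap 48.9
[[0.276, 0.001, -0.961], [0.961, -0.0, 0.276], [-0.0, -1.0, -0.001]] [-0.51 -0.32  1.93  0.    1.53 -1.8 ]
```

View pics/s12z.png

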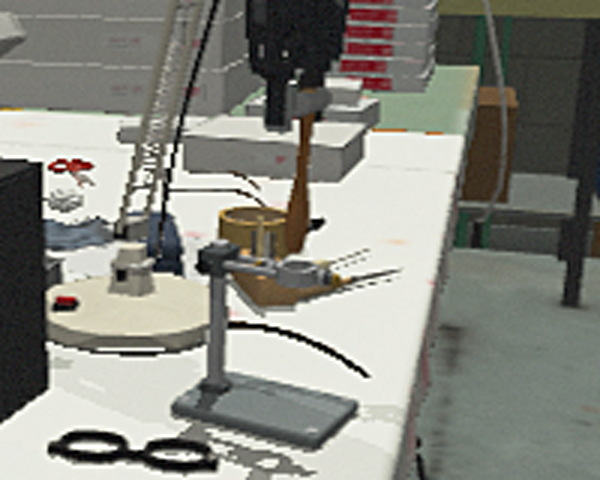

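View pics/c12z.png

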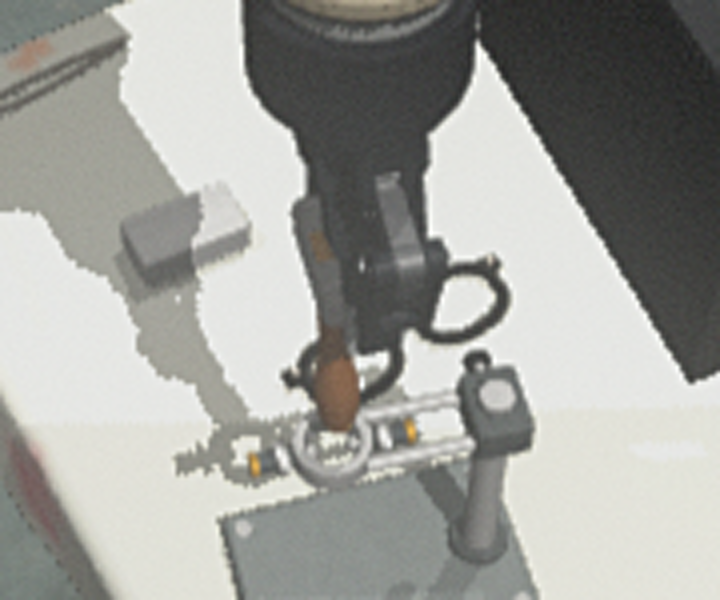

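View pics/w12.png

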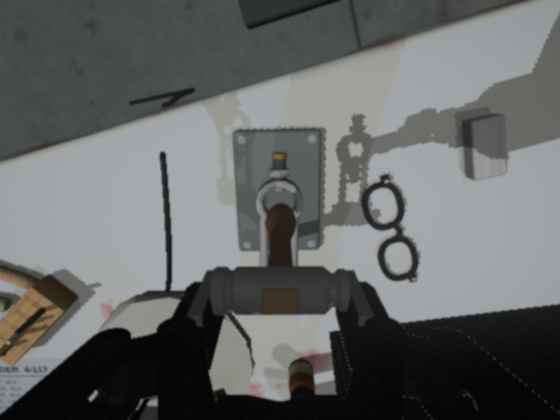

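```bash
python3 - <<'E'
from h import *
c=cam('w12');d=cam('s12');S=cam('c12')
P=np.array([449.2,-166.0,416.0]);R=np.array([[0.276,0,-.961],[.961,0,.276],[0,-1,0]])
for a in (-6,-3,0,3,6):
  Q=[P+R@np.array([0,152+np.cos(np.radians(a))*l,8+np.sin(np.radians(a))*l]) for l in (0,92,120)]
  print(a,[np.round(proj(c,q)) for q in Q],[np.round((np.array(proj(d,q))-[240,100])*3) for q in Q],[np.round((np.array(proj(S,q))-[190,170])*4) for q in Q],Q[2].round(1))
print(tri((d,240+295/3,100+250/3),(S,190+341/4,170+426/4)))
X=onz(c,281,197,136);print('ring',X,(np.array(proj(d,X))-[240,100])*3,(np.array(proj(S,X))-[190,170])*4)
E
python3 - <<'E'
import cv2
a=cv2.imread('pics/w12.png')[140:320,200:360]; cv2.imwrite('pics/w12z.png',cv2.resize(a,None,fx=3.3,fy=3.3,interpolation=2))
E
```

```text
-6 [array([282., 293.]), array([281., 233.]), array([281., 223.])] [array([304., 102.]), array([287., 217.]), array([282., 250.])] [array([335., 257.]), array([357., 383.]), array([362., 417.])] [ 453.6 -167.3  144.7]
-3 [array([282., 293.]), array([281., 226.]), array([281., 215.])] [array([304., 102.]), array([293., 218.]), array([289., 252.])] [array([335., 257.]), array([345., 386.]), array([348., 421.])] [ 447.5 -165.5  144.2]
0 [array([282., 293.]), array([281., 218.]), array([281., 206.])] [array([304., 102.]), array([298., 219.]), array([296., 253.])] [array([335., 257.]), array([334., 389.]), array([333., 425.])] [ 441.5 -163.8  144. ]
3 [array([282., 293.]), array([281., 211.]), array([281., 197.])] [array([304., 102.]), array([304., 220.]), array([304., 254.])] [array([335., 257.]), array([322., 391.]), array([319., 428.])] [ 435.5 -162.1  144.2]
6 [array([282., 293.]), array([281., 204.]), array([281., 189.])] [array([304., 102.]), array([309., 220.]), array([311., 255.])] [array([335., 257.]), array([311., 393.]), array([304., 430.])] [ 429.5 -160.3  144.7]
(array([ 443.34879034, -166.76184304,  145.53169597]), [np.float64(0.09612050226588459), np.float64(0.0961205022659405)])
ring [ 437.29444121 -162.3434752   136.        ] [300.91869533 263.60015475] [322.93006884 436.29043354]
```

View pics/w12z.png

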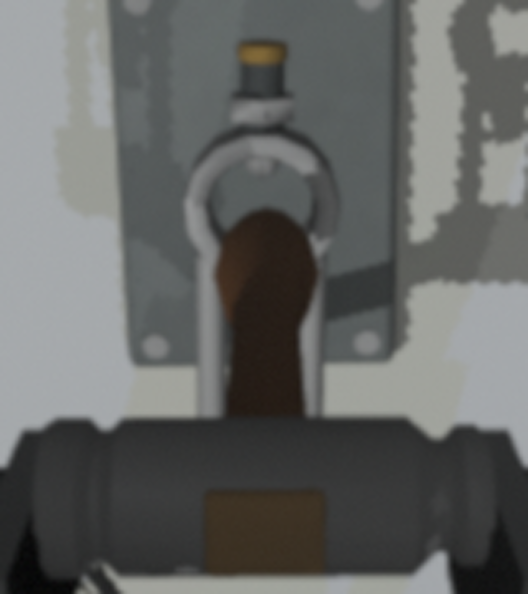

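Emit:
{"name": "servo_tool", "arguments": {
  "motion": [
    {"tx": -0.05,"tz": 0.1,"ty": 0.4,"roll": 0,"gripper": 4.6},
    {"tx": -0.05,"tz": 0.1,"ty": 0.7,"roll": 0,"gripper": 4.6},
    {"tx": -0.05,"tz": 0.1,"ty": 1.0,"roll": 0,"gripper": 4.6},
    {"tx": -0.05,"tz": 0.1,"ty": 1.0,"roll": 0,"gripper": 4.6}
  ],
  "grip_force": 40
}}

```text
time: 9.32
ee_pos: [447.4, -166.2, 405.0]
orientation: [0.565, -0.564, -0.425, 0.425]
contact_force: [-0.5, 0.7, -1.6]
finger_gap: 49.5
```

Run:
```python
from h import *
s=st();print(s['moment']);grab('scene','c13');show(st())
a=cv2.imread('pics/c13.png')[170:320,190:370]; cv2.imwrite('pics/c13z.png',cv2.resize(a,None,fx=4,fy=4,interpolation=2))
```

```text
[-0.02183511 -0.02347863 -0.02469766]
t 9.37 p [ 447.4 -166.2  405.4] F [-0.5 -0.6 -2.3] M [ 0.01 -0.01 -0.02] gap 49.3
[[0.277, -0.001, -0.961], [0.961, 0.001, 0.277], [0.0, -1.0, 0.001]] [-0.51 -0.31  1.94  0.    1.51 -1.8 ]
```

View pics/c13z.png

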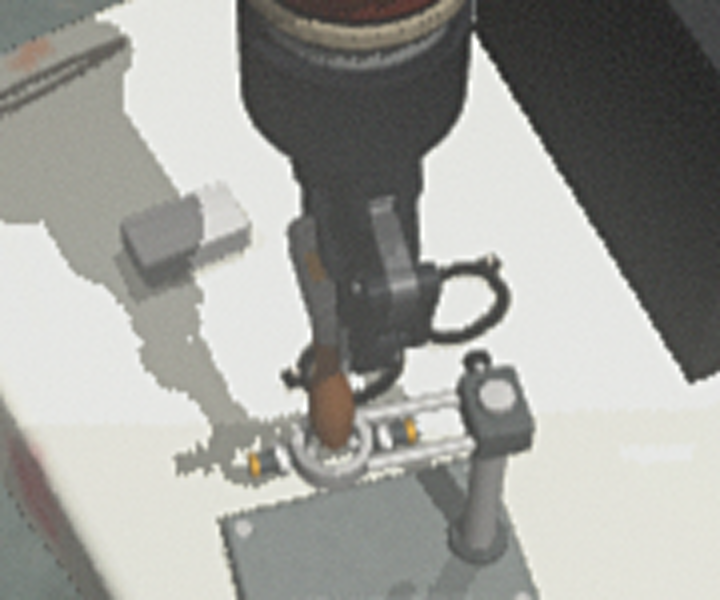

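Emit:
{"name": "servo_tool", "arguments": {
  "motion": [
    {"tx": 0,"tz": 0,"ty": 0.2,"roll": 0,"gripper": 4.6},
    {"tx": 0,"tz": 0,"ty": 0.4,"roll": 0,"gripper": 4.6},
    {"tx": 0,"tz": 0,"ty": 0.4,"roll": 0,"gripper": 4.6}
  ],
  "grip_force": 40
}}

```text
time: 9.62
ee_pos: [447.5, -166.2, 401.6]
orientation: [0.565, -0.565, -0.425, 0.425]
contact_force: [0.1, 0.5, -2.2]
finger_gap: 49.1
```

Run:
```python
from h import *
show(st())
```

```text
t 9.62 p [ 447.5 -166.2  401.6] F [ 0.1  0.5 -2.2] M [ 0.08 -0.01  0.03] gap 49.1
[[0.277, -0.001, -0.961], [0.961, 0.0, 0.277], [0.0, -1.0, 0.001]] [-0.51 -0.31  1.95  0.    1.5  -1.8 ]
```

Emit:
{"name": "servo_tool", "arguments": {
  "motion": [
    {"tx": 0,"tz": 0,"ty": 0.2,"roll": 0,"gripper": 4.6},
    {"tx": 0,"tz": 0,"ty": 0.4,"roll": 0,"gripper": 4.6},
    {"tx": 0,"tz": 0,"ty": 0.6,"roll": 0,"gripper": 4.6},
    {"tx": 0,"tz": 0,"ty": 0.6,"roll": 0,"gripper": 4.6}
  ],
  "grip_force": 40
}}

```text
time: 9.95
ee_pos: [447.5, -166.3, 395.9]
orientation: [0.565, -0.565, -0.425, 0.425]
contact_force: [-1.1, -0.3, -2.6]
finger_gap: 48.7
```

Run:
```python
from h import *
show(st());grab('side','s14');grab('scene','c14');show(st())
a=cv2.imread('pics/c14.png')[170:320,190:370]; cv2.imwrite('pics/c14z.png',cv2.resize(a,None,fx=4,fy=4,interpolation=2))
a=cv2.imread('pics/s14.png')[100:260,240:440]; a=cv2.resize(a,None,fx=3.5,fy=3.5,interpolation=2); cv2.imwrite('pics/s14z.png',a)
```

```text
t 9.95 p [ 447.5 -166.3  395.9] F [-1.1 -0.3 -2.6] M [-0.05  0.07 -0.04] gap 48.7
[[0.277, -0.0, -0.961], [0.961, -0.0, 0.277], [-0.0, -1.0, 0.0]] [-0.51 -0.31  1.96 -0.    1.49 -1.8 ]
t 10.05 p [ 447.5 -166.3  395.9] F [-0.7 -0.1 -1.3] M [0.04 0.07 0.03] gap 49.3
[[0.277, -0.0, -0.961], [0.961, 0.0, 0.277], [-0.0, -1.0, 0.0]] [-0.51 -0.31  1.96 -0.    1.49 -1.8 ]
```

View pics/c14z.png

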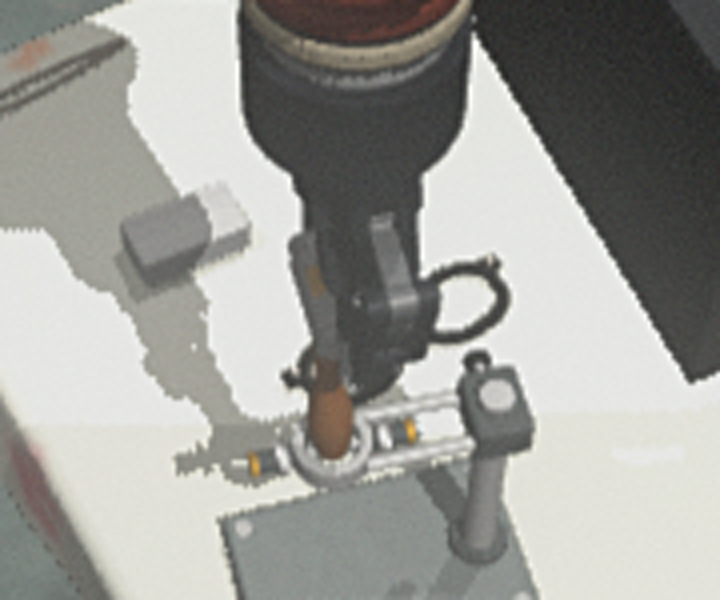

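View pics/s14z.png

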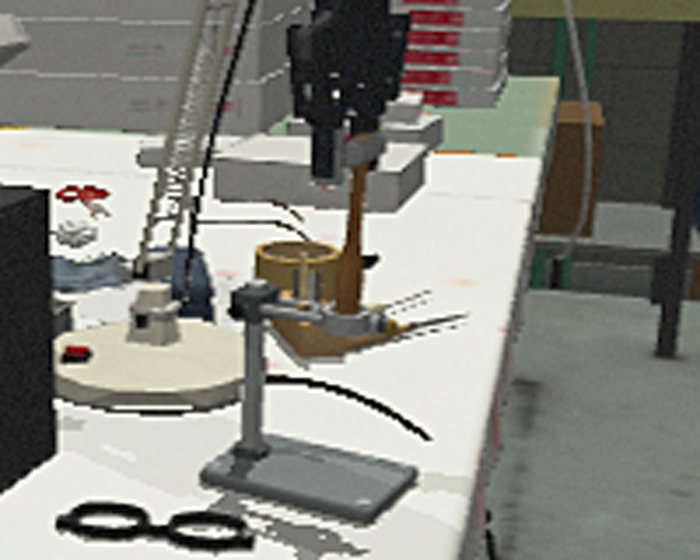

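Emit:
{"name": "servo_tool", "arguments": {
  "motion": [
    {"tx": 0,"tz": 0,"ty": 0.25,"roll": 0,"gripper": 4.6},
    {"tx": 0,"tz": 0,"ty": 0.5,"roll": 0,"gripper": 4.6},
    {"tx": 0,"tz": 0,"ty": 0.75,"roll": 0,"gripper": 4.6},
    {"tx": 0,"tz": 0,"ty": 1.0,"roll": 0,"gripper": 4.6}
  ],
  "grip_force": 60
}}

```text
time: 10.38
ee_pos: [447.8, -166.4, 386.9]
orientation: [-0.564, 0.566, 0.426, -0.425]
contact_force: [-0.0, -0.5, 4.6]
finger_gap: 48.6
```

Run:
```python
from h import *
show(st());grab('wrist','w15');show(st())
```

```text
t 10.38 p [ 447.8 -166.4  386.9] F [-0.  -0.5  4.6] M [ 0.09  0.06 -0.  ] gap 48.6
[[0.276, 0.002, -0.961], [0.961, -0.001, 0.276], [-0.0, -1.0, -0.002]] [-0.51 -0.3   1.97  0.    1.48 -1.8 ]
t 10.43 p [ 447.6 -166.3  385.8] F [-0.3 -0.4 -0.2] M [-0.06  0.06  0.01] gap 48.4
[[0.277, 0.0, -0.961], [0.961, -0.0, 0.277], [-0.0, -1.0, -0.0]] [-0.51 -0.3   1.97 -0.    1.48 -1.8 ]
```

View pics/w15.png

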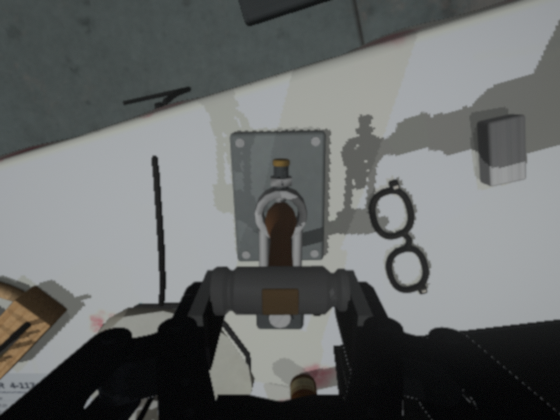

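Emit:
{"name": "servo_tool", "arguments": {
  "motion": [
    {"tx": 0,"tz": 0,"ty": 0.25,"roll": 0,"gripper": 4.6},
    {"tx": 0,"tz": 0,"ty": 0.5,"roll": 0,"gripper": 4.6},
    {"tx": 0,"tz": 0,"ty": 0.75,"roll": 0,"gripper": 4.6},
    {"tx": 0,"tz": 0,"ty": 1.0,"roll": 0,"gripper": 4.6}
  ],
  "grip_force": 60
}}

```text
time: 10.77
ee_pos: [447.5, -166.3, 375.8]
orientation: [-0.565, 0.565, 0.425, -0.425]
contact_force: [0.0, 0.1, 3.1]
finger_gap: 48.6
```

Run:
```python
from h import *
show(st())
```

```text
t 10.77 p [ 447.5 -166.3  375.8] F [0.  0.1 3.1] M [ 0.02 -0.    0.  ] gap 48.6
[[0.277, 0.0, -0.961], [0.961, -0.0, 0.277], [-0.0, -1.0, -0.0]] [-0.51 -0.29  1.98 -0.    1.46 -1.8 ]
```

Emit:
{"name": "servo_tool", "arguments": {
  "motion": [
    {"tx": 0,"tz": 0,"ty": 0.25,"roll": 0,"gripper": 4.6},
    {"tx": 0,"tz": 0,"ty": 0.5,"roll": 0,"gripper": 4.6},
    {"tx": 0,"tz": 0,"ty": 0.75,"roll": 0,"gripper": 4.6},
    {"tx": 0,"tz": 0,"ty": 1.0,"roll": 0,"gripper": 4.6},
    {"tx": 0,"tz": 0,"ty": 1.25,"roll": 0,"gripper": 4.6},
    {"tx": 0,"tz": 0,"ty": 1.5,"roll": 0,"gripper": 4.6}
  ],
  "grip_force": 60
}}

```text
time: 11.27
ee_pos: [447.6, -166.2, 360.9]
orientation: [-0.565, 0.565, 0.425, -0.425]
contact_force: [-0.3, 1.3, 2.8]
finger_gap: 48.5
```

Run:
```python
from h import *
show(st());grab('wrist','w16');grab('scene','c16');grab('side','s16');show(st())
a=cv2.imread('pics/c16.png')[170:320,190:370]; cv2.imwrite('pics/c16z.png',cv2.resize(a,None,fx=4,fy=4,interpolation=2))
a=cv2.imread('pics/s16.png')[100:260,240:440]; a=cv2.resize(a,None,fx=3.5,fy=3.5,interpolation=2); cv2.imwrite('pics/s16z.png',a)
```

```text
t 11.27 p [ 447.6 -166.2  360.9] F [-0.3  1.3  2.8] M [ 0.16 -0.03 -0.05] gap 48.5
[[0.276, 0.0, -0.961], [0.961, 0.0, 0.276], [0.0, -1.0, -0.0]] [-0.51 -0.28  1.99  0.    1.43 -1.8 ]
t 11.42 p [ 447.2 -166.1  359.4] F [ 0.3 -0.9 -3.7] M [-0.03 -0.19 -0.01] gap 48.1
[[0.276, -0.002, -0.961], [0.961, 0.001, 0.276], [0.0, -1.0, 0.002]] [-0.51 -0.28  2.   -0.    1.43 -1.8 ]
```

View pics/c16z.png

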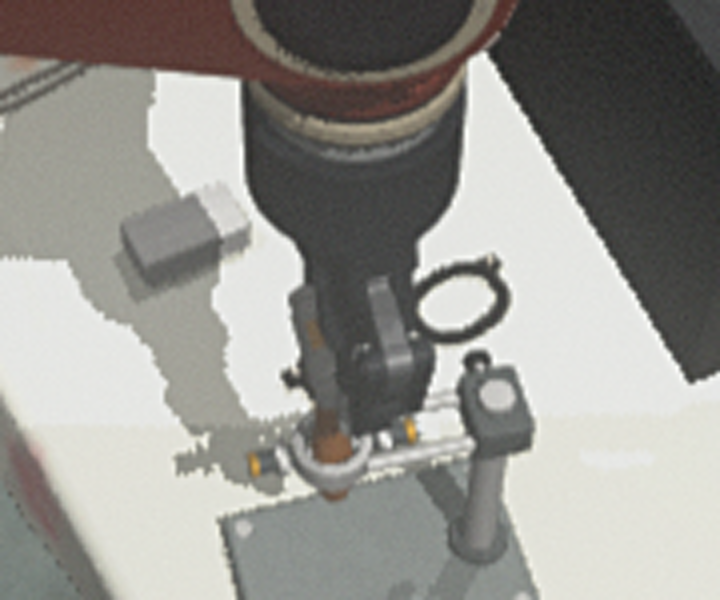

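View pics/s16z.png

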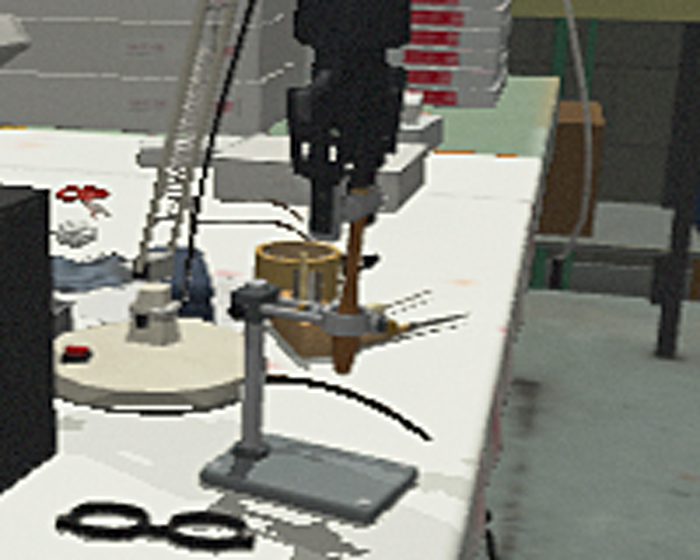

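View pics/w16.png

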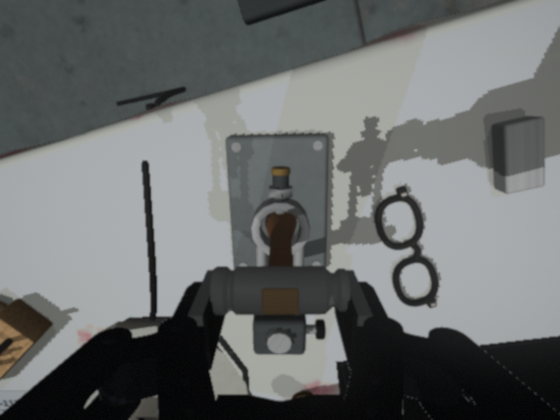

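Emit:
{"name": "servo_tool", "arguments": {
  "motion": [
    {"tx": 0,"tz": 0,"ty": 0.5,"roll": 0,"gripper": 4.6},
    {"tx": 0,"tz": 0,"ty": 1.1,"roll": 0,"gripper": 4.6},
    {"tx": 0,"tz": 0,"ty": 1.8,"roll": 0,"gripper": 4.6},
    {"tx": 0,"tz": 0,"ty": 2.5,"roll": 0,"gripper": 4.6},
    {"tx": 0,"tz": 0,"ty": 3.2,"roll": 0,"gripper": 4.6},
    {"tx": 0,"tz": 0,"ty": 3.8,"roll": 0,"gripper": 4.6},
    {"tx": 0,"tz": 0,"ty": 4.4,"roll": 0,"gripper": 4.6},
    {"tx": 0,"tz": 0,"ty": 4.8,"roll": 0,"gripper": 4.6},
    {"tx": 0,"tz": 0,"ty": 4.8,"roll": 0,"gripper": 4.6}
  ],
  "grip_force": 60
}}

```text
time: 12.17
ee_pos: [447.4, -166.2, 311.8]
orientation: [0.565, -0.564, -0.425, 0.425]
contact_force: [2.4, -1.0, -1.6]
finger_gap: 48.3
```

Run:
```python
from h import *
show(st());grab('scene','c17');grab('side','s17');show(st())
a=cv2.imread('pics/c17.png')[170:320,190:370]; cv2.imwrite('pics/c17z.png',cv2.resize(a,None,fx=4,fy=4,interpolation=2))
a=cv2.imread('pics/s17.png')[100:260,240:440]; a=cv2.resize(a,None,fx=3.5,fy=3.5,interpolation=2); cv2.imwrite('pics/s17z.png',a)
```

```text
t 12.17 p [ 447.4 -166.2  311.8] F [ 2.4 -1.  -1.6] M [-0.16 -0.53  0.02] gap 48.3
[[0.277, -0.001, -0.961], [0.961, 0.001, 0.277], [0.0, -1.0, 0.001]] [-0.51 -0.24  2.04  0.    1.34 -1.8 ]
t 12.27 p [ 447.5 -166.2  312.7] F [ 2.5 -1.3 -1.6] M [-0.14 -0.57  0.05] gap 48.3
[[0.277, -0.0, -0.961], [0.961, 0.0, 0.277], [0.0, -1.0, 0.0]] [-0.51 -0.24  2.04  0.    1.34 -1.8 ]
```

View pics/c17z.png

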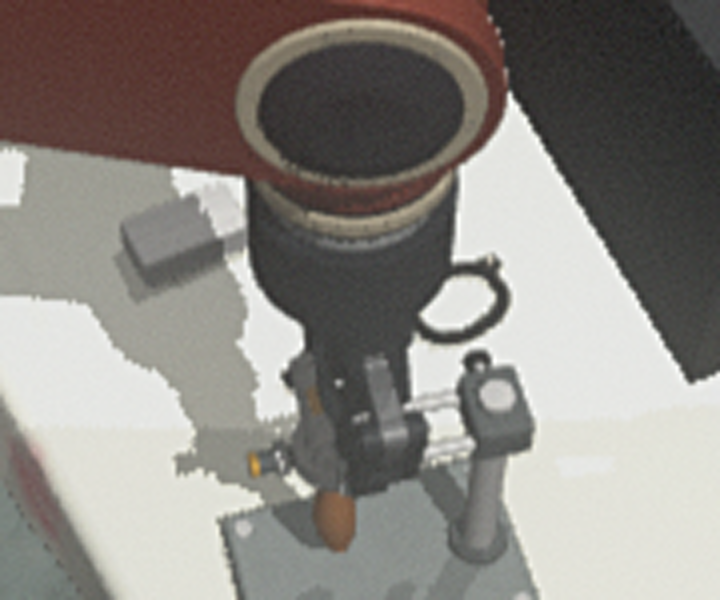

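View pics/s17z.png

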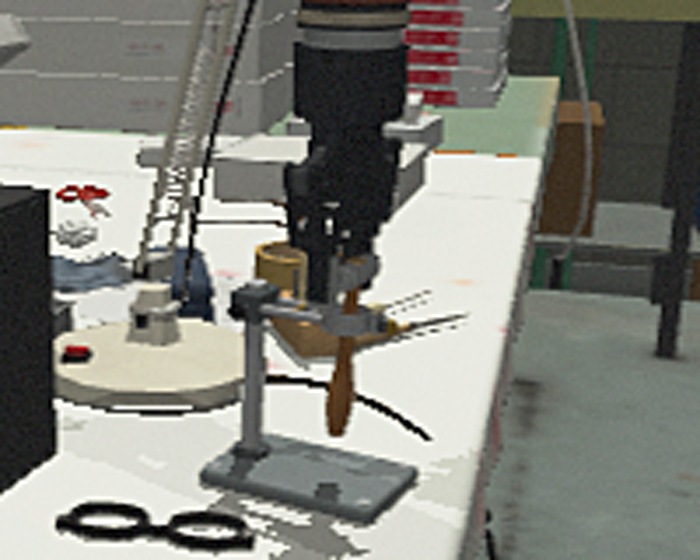

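Emit:
{"name": "servo_tool", "arguments": {
  "motion": [
    {"tx": 0,"tz": -0.1,"ty": 0.4,"roll": 0,"gripper": 4.6},
    {"tx": 0,"tz": -0.2,"ty": 0.8,"roll": 0,"gripper": 4.6},
    {"tx": 0,"tz": -0.2,"ty": 1.0,"roll": 0,"gripper": 4.6},
    {"tx": 0,"tz": -0.2,"ty": 1.2,"roll": 0,"gripper": 4.6},
    {"tx": 0,"tz": -0.2,"ty": 1.2,"roll": 0,"gripper": 4.6}
  ],
  "grip_force": 40
}}

```text
time: 12.68
ee_pos: [449.3, -166.7, 300.4]
orientation: [0.565, -0.565, -0.425, 0.425]
contact_force: [2.3, -0.7, -1.4]
finger_gap: 48.5
```

Run:
```python
from h import *
show(st())
```

```text
t 12.68 p [ 449.3 -166.7  300.4] F [ 2.3 -0.7 -1.4] M [-0.09 -0.42  0.02] gap 48.5
[[0.277, -0.001, -0.961], [0.961, 0.0, 0.277], [0.0, -1.0, 0.001]] [-0.51 -0.22  2.05  0.    1.31 -1.8 ]
```

Emit:
{"name": "servo_tool", "arguments": {
  "motion": [
    {"tx": 0,"tz": -0.15,"ty": 0.1,"roll": 0,"gripper": 4.6},
    {"tx": 0,"tz": -0.2,"ty": 0.2,"roll": 0,"gripper": 4.6},
    {"tx": 0,"tz": -0.2,"ty": 0.3,"roll": 0,"gripper": 4.6},
    {"tx": 0,"tz": -0.2,"ty": 0.3,"roll": 0,"gripper": 4.6}
  ],
  "grip_force": 40
}}

```text
time: 13.02
ee_pos: [451.1, -167.2, 297.4]
orientation: [0.565, -0.564, -0.425, 0.426]
contact_force: [-0.2, 0.5, -1.6]
finger_gap: 48.0
```

Run:
```python
from h import *
show(st())
```

```text
t 13.02 p [ 451.1 -167.2  297.4] F [-0.2  0.5 -1.6] M [ 0.    0.03 -0.01] gap 48.0
[[0.276, -0.001, -0.961], [0.961, 0.001, 0.276], [0.0, -1.0, 0.002]] [-0.51 -0.21  2.04 -0.    1.31 -1.8 ]
```

Lateral load gone; now feel for the ring with the head.

Emit:
{"name": "servo_tool", "arguments": {
  "motion": [
    {"tx": 0,"tz": 0,"ty": 0.1,"roll": 0,"gripper": 4.6},
    {"tx": 0,"tz": 0,"ty": 0.2,"roll": 0,"gripper": 4.6},
    {"tx": 0,"tz": 0,"ty": 0.2,"roll": 0,"gripper": 4.6}
  ],
  "grip_force": 40
}}

```text
time: 13.27
ee_pos: [451.2, -167.3, 295.7]
orientation: [0.565, -0.565, -0.425, 0.425]
contact_force: [-0.2, -0.3, -1.0]
finger_gap: 48.3
```

Run:
```python
from h import *
show(st())
```

```text
t 13.27 p [ 451.2 -167.3  295.7] F [-0.2 -0.3 -1. ] M [-0.03 -0.    0.  ] gap 48.3
[[0.277, -0.001, -0.961], [0.961, 0.0, 0.277], [0.0, -1.0, 0.001]] [-0.51 -0.21  2.04 -0.    1.3  -1.8 ]
```

Emit:
{"name": "servo_tool", "arguments": {
  "motion": [
    {"tx": 0,"tz": 0,"ty": 0.1,"roll": 0,"gripper": 4.6},
    {"tx": 0,"tz": 0,"ty": 0.2,"roll": 0,"gripper": 4.6},
    {"tx": 0,"tz": 0,"ty": 0.2,"roll": 0,"gripper": 4.6}
  ],
  "grip_force": 30
}}

```text
time: 13.52
ee_pos: [451.6, -167.4, 295.2]
orientation: [0.565, -0.565, -0.425, 0.425]
contact_force: [-3.1, 2.1, 5.4]
finger_gap: 48.4
```

Run:
```python
from h import *
show(st());grab('side','s18');show(st())
a=cv2.imread('pics/s18.png')[140:240,280:380]; a=cv2.resize(a,None,fx=5.5,fy=5.5,interpolation=2); cv2.imwrite('pics/s18z.png',a)
```

```text
t 13.52 p [ 451.6 -167.4  295.2] F [-3.1  2.1  5.4] M [ 0.29  0.57 -0.05] gap 48.4
[[0.276, -0.0, -0.961], [0.961, -0.0, 0.276], [-0.0, -1.0, 0.0]] [-0.51 -0.2   2.04 -0.    1.3  -1.8 ]
t 13.57 p [ 451.6 -167.4  295.2] F [-2.4  1.6  4.6] M [ 0.25  0.51 -0.05] gap 48.5
[[0.276, -0.0, -0.961], [0.961, -0.0, 0.276], [-0.0, -1.0, 0.0]] [-0.51 -0.2   2.04 -0.    1.3  -1.8 ]
```

View pics/s18z.png

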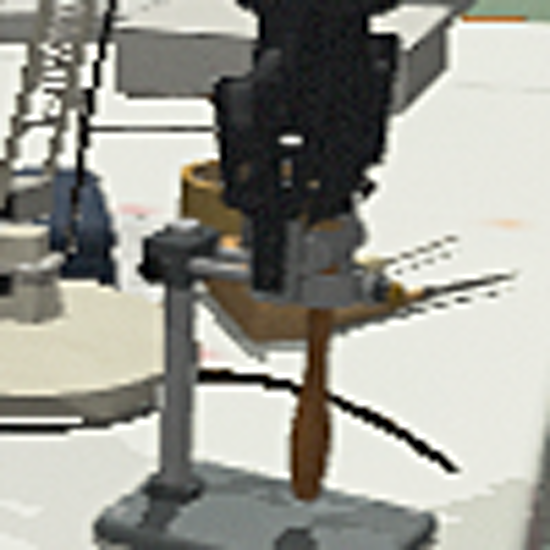

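Emit:
{"name": "servo_tool", "arguments": {
  "motion": [
    {"tx": 0,"tz": 0,"ty": -0.05,"roll": 0,"gripper": 4.8},
    {"tx": 0,"tz": 0,"ty": -0.05,"roll": 0,"gripper": 5.1},
    {"tx": 0,"tz": 0,"ty": -0.05,"roll": 0,"gripper": 5.4},
    {"tx": 0,"tz": 0,"ty": -0.05,"roll": 0,"gripper": 5.8},
    {"tx": 0,"tz": 0,"ty": -0.05,"roll": 0,"gripper": 6.4},
    {"tx": 0,"tz": 0,"ty": -0.05,"roll": 0,"gripper": 6.6}
  ],
  "grip_force": 20
}}

```text
time: 14.07
ee_pos: [451.4, -167.4, 294.4]
orientation: [-0.565, 0.565, 0.425, -0.425]
contact_force: [-0.3, -0.1, -0.3]
finger_gap: 66.1
```

Run:
```python
from h import *
show(st());grab('side','s19');grab('wrist','w19');show(st())
a=cv2.imread('pics/s19.png')[140:240,280:380]; a=cv2.resize(a,None,fx=5.5,fy=5.5,interpolation=2); cv2.imwrite('pics/s19z.png',a)
```

```text
t 14.07 p [ 451.4 -167.4  294.4] F [-0.3 -0.1 -0.3] M [ 0.01  0.   -0.03] gap 66.1
[[0.277, 0.0, -0.961], [0.961, -0.0, 0.277], [-0.0, -1.0, -0.0]] [-0.51 -0.2   2.05 -0.    1.3  -1.8 ]
t 14.17 p [ 451.4 -167.4  294.5] F [ 0.5 -0.4  0.4] M [0.   0.03 0.06] gap 66.0
[[0.277, -0.0, -0.961], [0.961, -0.0, 0.277], [-0.0, -1.0, 0.0]] [-0.51 -0.2   2.05 -0.    1.3  -1.8 ]
```

View pics/s19z.png

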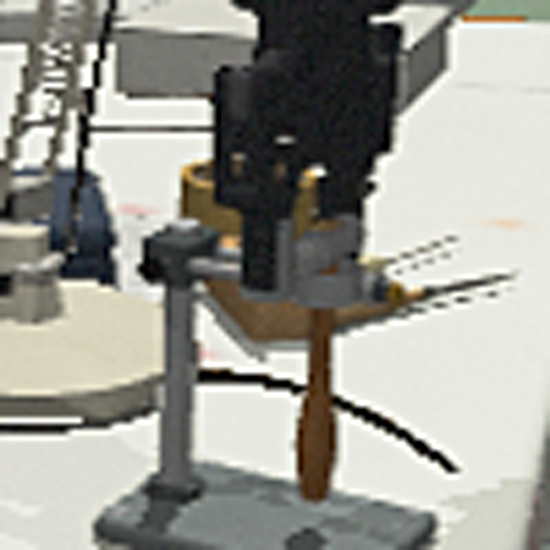

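View pics/w19.png

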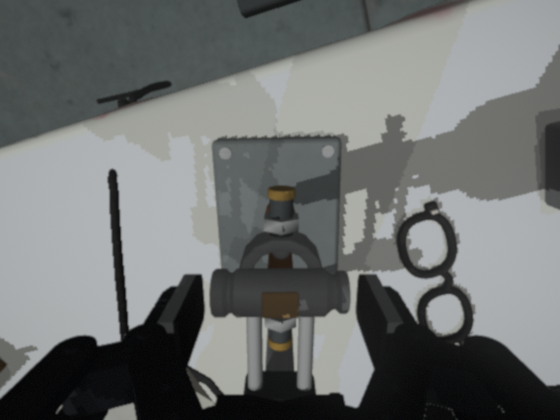

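Released; the fingers stand clear of the head on both sides. Raise straight up.

Emit:
{"name": "servo_tool", "arguments": {
  "motion": [
    {"tx": 0,"tz": 0,"ty": -1,"roll": 0,"gripper": 6.8},
    {"tx": 0,"tz": 0,"ty": -3,"roll": 0,"gripper": 6.8},
    {"tx": 0,"tz": 0,"ty": -6,"roll": 0,"gripper": 6.8},
    {"tx": 0,"tz": 0,"ty": -9,"roll": 0,"gripper": 6.8},
    {"tx": 0,"tz": 0,"ty": -12,"roll": 0,"gripper": 6.8},
    {"tx": 0,"tz": -4,"ty": -15,"roll": 0,"gripper": 6.8},
    {"tx": 0,"tz": -7,"ty": -17,"roll": 0,"gripper": 6.8},
    {"tx": 0,"tz": -9,"ty": -17,"roll": 0,"gripper": 6.8},
    {"tx": 0,"tz": -9,"ty": -17,"roll": 0,"gripper": 6.8}
  ]
}}

```text
time: 14.92
ee_pos: [540.5, -193.2, 467.7]
orientation: [-0.563, 0.567, 0.426, -0.424]
contact_force: [-0.9, 0.3, -0.6]
finger_gap: 67.7
```

Run:
```python
from h import *
show(st());grab('side','s20');grab('wrist','w20');grab('scene','c20')
a=cv2.imread('pics/s20.png')[140:300,180:380]; cv2.imwrite('pics/s20z.png',cv2.resize(a,None,fx=3.7,fy=3.7,interpolation=2))
```

```text
t 14.92 p [ 540.5 -193.2  467.7] F [-0.9  0.3 -0.6] M [ 0.05  0.06 -0.  ] gap 67.7
[[0.276, 0.005, -0.961], [0.961, -0.002, 0.276], [-0.001, -1.0, -0.006]] [-0.47 -0.1   1.66  0.    1.58 -1.76]
```

View pics/s20z.png

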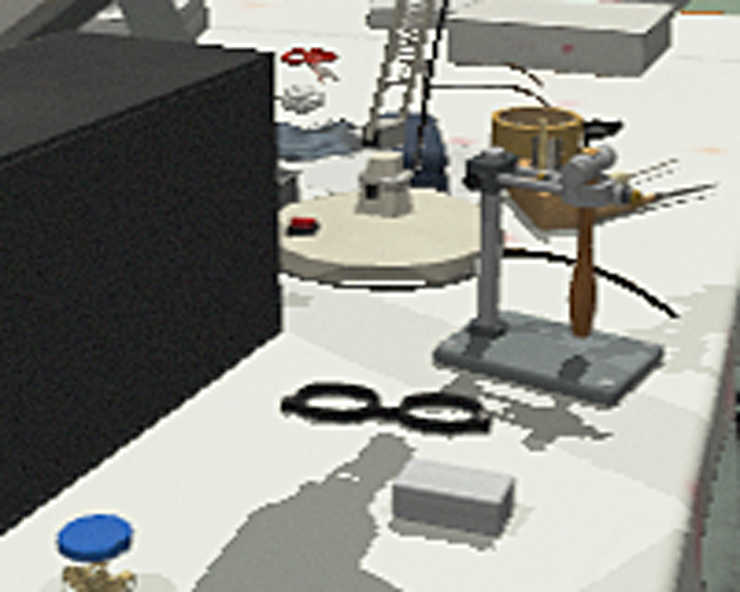

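View pics/w20.png

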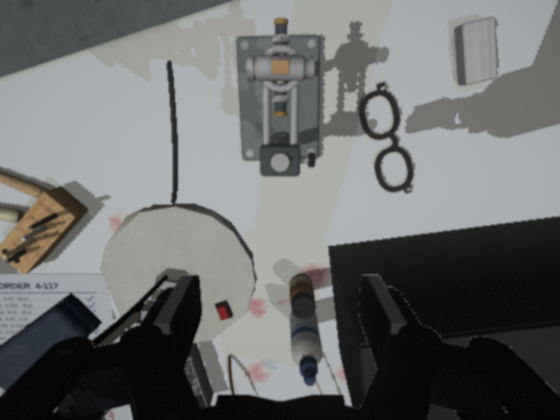

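View pics/c20.png

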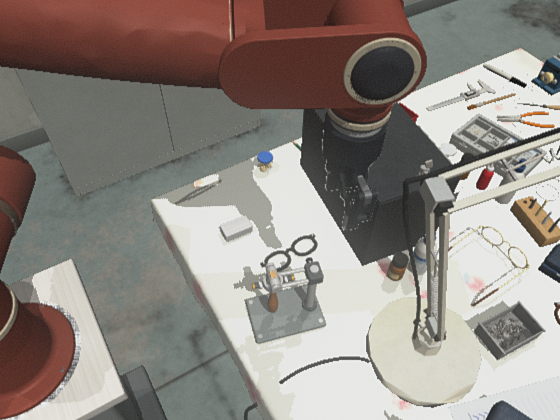

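Run:
```python
from h import *
print(robot.hand_in())
```

```text
the job is handed in; nothing more can be done
None
```

The hammer hangs upright in its ring stand, and I handed the job in at about 15 s of the 61 s allowed; the hand-in reports no verdict.

**Turning it upright:** I pinched the head by its end faces and lifted. It did not swing down under its own weight, even at the lowest grip. So I turned it in the grip by pressing the butt lightly (up to 13 N) against the face of the big black box and rising. I then straightened it on the box's top edge. This shifted the head about 7 mm in the pads, which I allowed for.

**Finding the ring:** I found the bore by wrist camera, at about (441, -165), with the arm close to straight. The side and scene cameras agreed to 1–2 mm. I fed the butt in with force checks and never touched the rim.

**Past the plungers and down:** The plungers gave about 5–7 N above the hammer's weight. The neck then pressed one plunger ball with about 2.5 N, which moving 4 mm removed. I lowered it gripped until the head met the ring, with the tool at 295 mm (head about 145 mm), and released it there.

**Last checks:** After I backed away the wrist force was about 0. The pictures show the head across the ring and the handle hanging straight. The frame front, jar and tweezers look unmoved; I judged that by eye and did not measure it.

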